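# Open the bayonet fuse holder of a bicycle battery

## Robot

A 6-joint arm with a two-finger parallel gripper is mounted at the origin on the work surface. World frame = base frame: x ahead of the robot, y to its left, z up, the work surface at z = 0. Lengths are in m, angles in rad, forces in N, time in s.
With the tool pointing down it reaches from about 0.375 to 0.9 m from the base axis. Payload 3.1 kg.
Tool frame: the origin (TCP) lies midway between the tips of the shut fingers; the grasp point (between the pads) lies 19 mm behind it; z points along the fingers, y is the direction in which the jaws open and shut (so a half turn about z gives the same grasp; the last joint's range is limited). The gripper opens to 85 mm and grips with 20 to 120 N. Pads are 22 mm wide; open, the fingers measure 114 mm over their backs; the gripper's body (76 mm by 85 mm) begins 54 mm behind the grasp point. The pads swing forward as they close: fully open they stand 13 mm farther back than shut.
Start: joints at [-1.355, 0.527, 1.433, -0, 1.181, -0.178], TCP at [0.24, -0.577, 0.198] pointing down, gripper open.
Joint ranges: [-3.08, 3.08], [-0.75, 2.2], [0.22, 2.44], [-1.43, 4.57], [0, 2.65], [-2.85, 2.85]. Speed limits (rad/s): [2.79, 2.79, 3.14, 3.14, 3.14, 3.14].

## Interface

Orientations are given as a unit quaternion [x, y, z, w].
In Python, from station import manip gives the robot as it stands. The module is installed in compiled form; this text tells all that it offers.
- The arm moves only by the tool jog_arm, never from a script. Its argument "commands" is a list of rows, each an object with "xyz": the shift along the world's x, y, z in m, a list of three; "rot": the turn, a rotation vector about the world's x, y, z in rad, a list of three. A call has 1 to 5 rows; each row shifts and turns the commanded pose from where the row before left it; what a row does not reach is not made up. A row lasts 1/12 s, in which the tool goes at most 41.7 mm and 7.16 degrees, less where a joint would pass 70% of its speed; a pose out of reach is approached as far as the arm can. A call is refused whole if a number of a shift passes 0.0417 or a number of a turn 0.125, either way. A call with a gripper value outside its range is refused whole. "fingers" is the opening, from 0 (shut) to 1 (fully open), set as the call begins (left out, the last holds). The fingers move at their own pace and stop on an object; "grip_force" is the grip in N (left out, the last holds). Time passes only in rows, so rows that do not move let the fingers close. It gives the time, the measured TCP pose, the force and the opening at its end, in the units of the state.
- manip.sense(): the state, without advancing time (a new reading comes with each control period).
- manip.snapshot(name): name is "scene" or "top"; returns the picture (480x640x3 uint8, blue, green, red); there is no depth.
- manip.camera_info(name): a dict with "K" (3x3 intrinsics, pixels), "rvec" (rotation vector, rad) and "tvec" (3), from world to camera coordinates, as OpenCV has them. Camera axes: x right, y down, z forward; pixel columns grow to the right and rows downward; lengths in m; the calibration is good to about 2 mm. A picture is of the moment at which its call begins. camera_info takes no time and is no camera call.
- manip.sign_off(): hands the job in, once; it reports no verdict.
The state is a dict: "t": time; "q": joint angles; "qd": joint speeds; "tau": joint torques, N m; "tcp_pos": TCP position; "tool_rot": TCP orientation; "force": force on the tool from outside, world axes, zero at the start; "ft_torque": the same for the moment, N m; "finger_gap": opening from 0.0 (shut) to 1.0 (fully open).
Only numpy, scipy, OpenCV 4.12 (cv2) and the standard library are available. Lean on these libraries where they do the work, as an engineer would, in place of code of your own. Each camera call takes 0.05 s, during which the arm holds its last target. There are 200 camera calls.

## Task

Open the fuse holder of the black battery pack: press its cap down against the spring, just firmly enough to lay it on its soft seal, turn it anticlockwise out of its catch until you feel the end stop, without forcing it, and lift it off. Set the cap down gently, standing upright on its foot, in the metal parts tray and let go; leave the other things where they are.

Things in the scene. Friction and masses are not known exactly. Their poses are not given: they have to be found in the camera images.
- holder_mouth (a point): Centre of the mouth of the fuse holder in the pack's top face, 93 mm above the bench; axes as the pack's. A bayonet holder: the cap's two opposite lugs are caught in pockets under a ledge, pushed up by the spring under the fuse (5 N at rest, 0.5 N more per mm pressed). Contact forces between cap and holder of more than 28 N added together break it. Side play 0.7 mm.
- catch (a point): One of the two catches, inside the holder under the cap, 16 mm from the axis. The lugs must be pressed under the catch teeth; how deep differs between holders (2 to 7 mm) and cannot be seen. 0.7 mm below that the cap meets a rubber seal of 20 N per mm: a push of 11 to 16 N in all lays it on the seal, clear of the teeth, which end after a turn of 0.65 rad (ease the push then).
- pack: Black electric-bicycle battery pack fixed on the bench, 300 x 100 x 90 mm high. Origin on the bench under the axis of its round fuse holder; x along the pack (from -55 to +245 mm), y across (+-50 mm), z up. Past the teeth the cap turns on, anticlockwise from above, to a stop some 0.75 to 1.3 rad from its start: it differs, so feel for it (springy, 4 Nm/rad; 0.1 Nm is enough). There, up to 0.1 rad short of it, the lugs face slots and the cap lifts off.
- cap_grip (a point): Centre of the grip bar of the grey plastic fuse cap, locked in the holder at first; grasp here. Bar: 12 mm thick (cap's x), 34 mm long (y), 24 mm high (12 mm each way). Under it a round flange 38 mm across, its top 12 mm under this point. While locked, the cap's axes are the pack's within 0.1 rad, so the bar lies across the pack. 50 to 100 g.
- cap_foot (a point): Centre of the flat underside of the cap's foot, 40 mm below the centre of its grip bar; the foot is round, 24 mm across, with two small lugs on its sides.
- tray: Open metal parts tray fixed on the bench, 160 x 130 mm (its x, y), rim 24 mm high, walls and floor 3 mm thick, empty. Origin under its centre, on the bench; the floor inside is 3 mm above it.
- tape_roll: Roll of blue tape, 64 mm across and 19 mm high, lying on top of the pack about 140 mm along it from the fuse holder; origin under its centre. Leave it.
- cell_block: Block of silver battery cells, 130 x 67 x 50 mm, on the bench beyond the tray; origin under its centre. Leave it.
- screwdriver: Screwdriver, 180 mm long along its x, lying on the bench between the pack and the tray; leave it.
Not all that is in view belongs to the job. Of the things shaped like the part that bears cap_grip, the grey one is meant. What is shaped like the tray but red is not meant.

How it is judged:
By the outcome, as a careful person would: the job done as asked, in the order asked, and still so for the second after the job is handed in, with the robot touching nothing.
It also fails if it takes over 72 s, if anything falls off the work surface, if the arm or the gripper's body presses on something with over 40 N, if the wrist force passes 120 N, or if a joint passes its speed limit or range.

## Working session

There is one attempt and no reset: what is moved stays moved. The work goes in short steps, Python scripts to look and compute and a tool call to move; the robot and the scene stay as the last step left them, time stands still between calls to the robot, and variables do not carry over. Pictures are saved under pics/ and viewed, about 8 in all and at most 12, crops included, and the job is handed in when it is done.

Besides the shell and the picture viewer there is one more tool, called after "Emit:" by a JSON object that holds its "api" and its "payload". jog_arm: Moves the arm, as the interface text tells. Its arguments: {"type":"object","properties":{"commands":{"type":"array"},"fingers":{"type":"number"},"grip_force":{"type":"number"}},"required":["commands"]}

```bash
mkdir -p pics
python3 - <<'E'
from station import manip
import cv2
for n in("scene","top"):
    cv2.imwrite(f"pics/{n}0.png",manip.snapshot(n)); c=manip.camera_info(n); print(n,c)
s=manip.sense(); print(s)
E
```

```text
scene {'K': array([[502.58248779,   0.        , 316.5228562 ],
       [  0.        , 502.58248779, 235.61352399],
       [  0.        ,   0.        ,   1.        ]]), 'rvec': array([ 1.22817196,  2.50812066, -0.77986968]), 'tvec': array([ 0.30293402, -0.28846606,  1.47452271])}
top {'K': array([[533.46823755,   0.        , 318.54059107],
       [  0.        , 533.46823755, 246.0576561 ],
       [  0.        ,   0.        ,   1.        ]]), 'rvec': array([ 2.14376234, -2.14020164,  0.18749679]), 'tvec': array([0.00698285, 0.51053833, 0.96948973])}
{'t': 0.1, 'q': array([-1.35448771e+00,  5.28369411e-01,  1.43376532e+00,  1.75795411e-05,
        1.18144165e+00, -1.78515449e-01]), 'qd': array([-7.51866477e-04, -2.09176019e-03, -1.42795805e-03, -1.83454775e-03,
       -3.09603554e-03, -3.85284270e-05]), 'tau': array([-1.44608293e-06, -4.43304956e+01, -1.78586143e+01, -3.17546601e-04,
        3.90473622e-03, -7.69663671e-06]), 'tcp_pos': array([ 0.24027134, -0.57619735,  0.19733671]), 'tool_rot': array([ 9.80577618e-01,  1.96128912e-01, -1.06145585e-05, -9.91838469e-04]), 'force': array([0.89636646, 0.14551283, 0.65551007]), 'ft_torque': array([0.01479729, 0.03454458, 0.03587542]), 'finger_gap': 1.0004890819109322}
```

View pics/scene0.png

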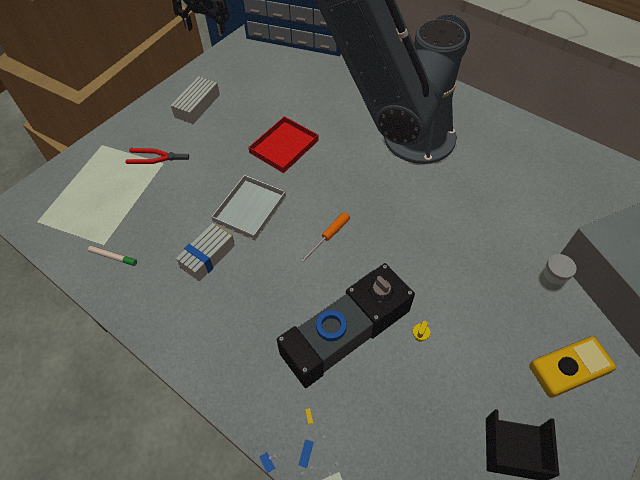

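View pics/top0.png

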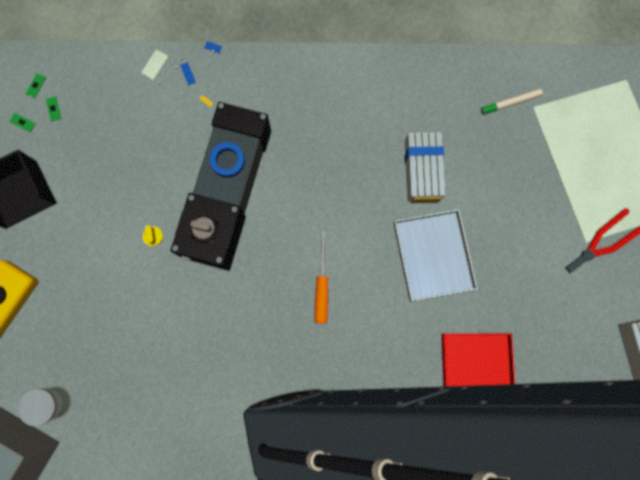

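Possible targets: the grey cap at top (202,228) / scene (381,287), and a yellow cap at top (152,235). Trays: metal at top (435,255) and red at (478,360). I choose the grey cap and the metal tray, and check with one close crop.

```bash
cat > h.py <<'E'
import cv2, numpy as np
from station import manip
def cam(n):
    c=manip.camera_info(n); R=cv2.Rodrigues(c["rvec"])[0]; return c["K"],R,np.array(c["tvec"]).ravel()
def ray(n,uv):
    K,R,t=cam(n); d=R.T@np.linalg.inv(K)@np.array([uv[0],uv[1],1.]); return -R.T@t,d
def onz(n,uv,z):
    o,d=ray(n,uv); return o+d*(z-o[2])/d[2]
def tri(a,b):
    A=np.zeros((3,3));B=np.zeros(3)
    for n,uv in(("top",a),("scene",b)):
        o,d=ray(n,uv); d/=np.linalg.norm(d); P=np.eye(3)-np.outer(d,d); A+=P;B+=P@o
    return np.linalg.solve(A,B)
def proj(n,p):
    K,R,t=cam(n); q=K@(R@np.array(p)+t); return q[:2]/q[2]
E
python3 - <<'E'
from h import *
t=cv2.imread("pics/top0.png");s=cv2.imread("pics/scene0.png")
a=cv2.resize(t[178:278,150:250],(400,400),interpolation=cv2.INTER_CUBIC)
b=cv2.resize(s[250:340,340:430],(400,400),interpolation=cv2.INTER_CUBIC)
cv2.imwrite("pics/crop.png",np.hstack([a,b]))
# tray: metal mask
hsv=cv2.cvtColor(t,cv2.COLOR_BGR2HSV)
b=t.astype(int)
m=((hsv[...,0]>95)&(hsv[...,0]<125)&(hsv[...,1]>25)&(hsv[...,2]>140)).astype(np.uint8)
m[:205]=0;m[305:]=0;m[:,:385]=0;m[:,485:]=0
r=cv2.minAreaRect(cv2.findNonZero(m)); print(m.sum(),r); print(onz("top",r[0],.003), [onz("top",p,.003)[:2].round(3) for p in cv2.boxPoints(r)])
# tape
m=((hsv[...,0]>100)&(hsv[...,0]<125)&(hsv[...,1]>150)).astype(np.uint8); m[:130]=0;m[190:]=0;m[:,:195]=0;m[:,260:]=0
r=cv2.minAreaRect(cv2.findNonZero(m)); print("tape",r,onz("top",r[0],.105))
# cap grey in pack
g=hsv[...,2]; m=(g>75).astype(np.uint8); mm=np.zeros_like(m); cv2.circle(mm,(202,228),17,1,-1); m&=mm
r=cv2.minAreaRect(cv2.findNonZero(m)); M=cv2.moments(m,True); print("cap",m.sum(),M['m10']/M['m00'],M['m01']/M['m00'],r)
# pack dark contour
m=((g<70)).astype(np.uint8); m[:95]=0;m[275:]=0;m[:,:165]=0;m[:,280:]=0
c=max(cv2.findContours(m,0,2)[0],key=cv2.contourArea); print("pack",cv2.minAreaRect(c))
print(hsv[255:260:4,430:440:4])
E
```

```text
4836 ((433.8461608886719, 254.73080444335938), (80.99596405029297, 62.5610466003418), 78.69007110595703)
[ 0.50016418 -0.21963934  0.003     ] [array([ 0.567, -0.145]), array([ 0.593, -0.268]), array([ 0.434, -0.293]), array([ 0.41 , -0.172])]
tape ((226.75001525878906, 158.75), (34.64822769165039, 33.941123962402344), 45.0) [0.66069144 0.1757606  0.105     ]
cap 399 202.06015037593986 227.30576441102758 ((202.60000610351562, 227.80001831054688), (21.50348663330078, 22.135942459106445), 71.56504821777344)
pack ((222.37112426757812, 185.35208129882812), (62.14220428466797, 160.67962646484375), 16.927513122558594)
[[[104  44 202]
  [104  46 199]
  [104  45 203]]

 [[104  46 203]
  [103  45 203]
  [104  46 203]]]
```

View pics/crop.png

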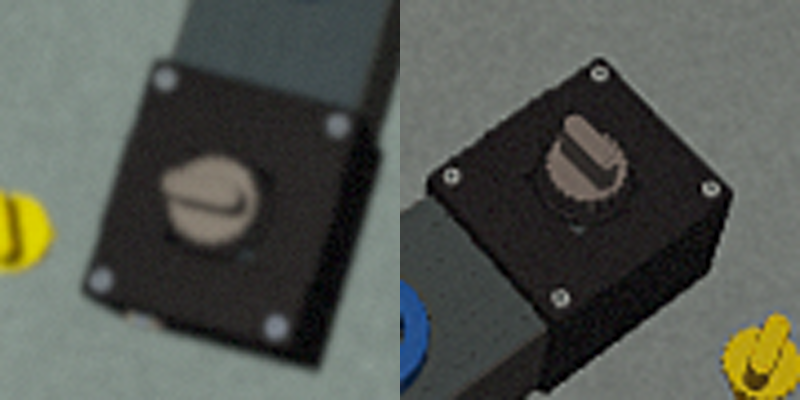

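Run:
```python
from h import *
T=lambda x,y:(150+x/4-.4,178+y/4-.4); S=lambda x,y:(340+x/4.444-.4,250+y/4.444-.4)
tp=[T(165,80),T(338,125),T(100,280),T(275,327)]
# scene screws: order by pack geometry
sc=[S(160,298),S(51,176),S(311,188),S(200,73)]
import itertools
best=None
for p in itertools.permutations(range(4)):
    P=[tri(tp[i],sc[p[i]]) for i in range(4)]
    e=sum(np.linalg.norm(proj("top",P[i])-tp[i]) for i in range(4))
    if best is None or e<best[0]: best=(e,p,P)
print(best[0],best[1]); P=np.array(best[2]);print(P.round(4),P.mean(0))
print("flange",tri(T(212,198),S(187,160)))
for z in(.095,.1): print(z,onz("top",T(212,198),z),onz("scene",S(187,160),z))
d=(P[0]-P[2]+P[1]-P[3]); print("packx yaw",np.arctan2(d[1],d[0])); 
d=(P[1]-P[0]+P[3]-P[2]); print("packy-ish",np.arctan2(d[1],d[0]))
# scale color masks of cap in scene/top
for n,c,r in(("top",(202,227),20),("scene",(381,286),24)):
    im=cv2.imread(f"pics/{n}0.png"); hsv=cv2.cvtColor(im,cv2.COLOR_BGR2HSV)
    m=((hsv[...,2]>75)).astype(np.uint8); mm=np.zeros_like(m); cv2.circle(mm,c,r,1,-1); m&=mm
    c=max(cv2.findContours(m,0,2)[0],key=cv2.contourArea); print(n,cv2.boundingRect(c),cv2.minEnclosingCircle(c))
# fine image of top with the bar
im=cv2.imread("pics/top0.png")[212:242,185:220];cv2.imwrite("pics/bt.png",cv2.resize(im,(560,480),interpolation=cv2.INTER_CUBIC))
im2=cv2.imread("pics/scene0.png")[270:306,364:400]
a=cv2.resize(im,(400,343),interpolation=cv2.INTER_CUBIC);b=cv2.resize(im2,(400,400),interpolation=cv2.INTER_CUBIC)[:343]
f=np.clip(np.hstack([a,b]).astype(float)*1.4,0,255);cv2.imwrite("pics/bb.png",f)
```

```text
1.8653014346054793 (0, 1, 2, 3)
[[0.5917 0.2404 0.0914]
 [0.5708 0.1613 0.0918]
 [0.4991 0.2656 0.0925]
 [0.478  0.1868 0.0927]] [0.53490037 0.21353533 0.09209428]
flange [0.53275932 0.21333761 0.11127531]
0.095 [0.53577402 0.21714934 0.095     ] [0.52482755 0.20918075 0.095     ]
0.1 [0.53477279 0.21610383 0.1       ] [0.52734665 0.21033685 0.1       ]
packx yaw -0.26684939902755334
packy-ish -1.8307662273070047
top (190, 217, 24, 22) ((201.5, 227.0), 12.175895690917969)
scene (358, 262, 47, 21) ((381.0, 281.0), 23.021827697753906)[ WARN:0@1.542] global loadsave.cpp:1063 imwrite_ Unsupported depth image for selected encoder is fallbacked to CV_8U.
```

View pics/bb.png

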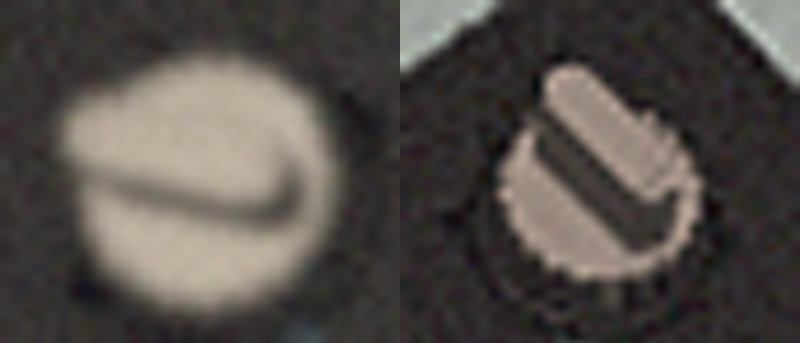

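Run:
```python
from h import *
T=lambda x,y:(185+x/11.43-.45,212+y/11.43-.45); S=lambda x,y:(364+(x-400)/11.11-.45,270+y/11.11-.45)
print("flange",tri(T(207,181),S(600,186)))
print("bartop",tri(T(172,150),S(608,132)))
for z in (.105,.111,.115,.135): print(z,onz("top",T(207,181),z)[:2],onz("scene",S(600,186),z)[:2],onz("top",T(172,150),z)[:2],onz("scene",S(608,132),z)[:2])
def yaw(n,f,a,b,z=.13):
    d=onz(n,f(*b),z)-onz(n,f(*a),z); return np.arctan2(d[1],d[0]),np.hypot(*d[:2])
print(yaw("top",T,(75,165),(262,205)),yaw("scene",S,(545,85),(640,198)),yaw("scene",S,(590,70),(672,170)))
o,_=ray("top",(0,0));print(o)
s=manip.sense(); print(s['tcp_pos'],s['tool_rot'])
```

```text
flange [0.53287182 0.21360226 0.10862879]
bartop [0.53338696 0.21392488 0.13120146]
0.105 [0.5332538 0.2149328] [0.53142526 0.21221445] [0.5381618  0.22055084] [0.52058838 0.20678286]
0.111 [0.53205565 0.213679  ] [0.53443843 0.21359725] [0.53693213 0.21926095] [0.52366928 0.20819961]
0.115 [0.53125689 0.21284312] [0.53644721 0.21451912] [0.53611236 0.21840103] [0.52572322 0.20914412]
0.135 [0.52726308 0.20866377] [0.54649112 0.21912846] [0.53201348 0.2141014 ] [0.5359929  0.21386663]
(np.float64(-1.7813806916695762), np.float64(0.02913857310847659)) (np.float64(1.2506060955346683), np.float64(0.029400426131127744)) (np.float64(1.2340013152324398), np.float64(0.025856724475142617))
[0.34669446 0.01970645 1.0392416 ]
[ 0.24027134 -0.57619735  0.19733671] [ 9.80577618e-01  1.96128912e-01 -1.06145585e-05 -9.91838469e-04]
```

Emit:
{"api": "jog_arm", "payload": {"commands": [{"xyz": [0.0146, 0.0395, 0], "rot": [0, 0, 0.114]}, {"xyz": [0.0146, 0.0395, 0], "rot": [0, 0, 0.114]}, {"xyz": [0.0146, 0.0395, 0], "rot": [0, 0, 0.114]}, {"xyz": [0.0146, 0.0395, 0], "rot": [0, 0, 0.114]}, {"xyz": [0.0146, 0.0395, 0], "rot": [0, 0, 0.114]}], "fingers": 1, "grip_force": 60}}

```text
t: 0.52
tcp_pos: [0.3127, -0.3793, 0.1978]
tool_rot: [0.885, 0.466, 0.0, -0.001]
force: [0.9, 0.3, 0.1]
finger_gap: 1.003
```

Emit:
{"api": "jog_arm", "payload": {"commands": [{"xyz": [0.0146, 0.0395, 0], "rot": [0, 0, 0.114]}, {"xyz": [0.0146, 0.0395, 0], "rot": [0, 0, 0.114]}, {"xyz": [0.0146, 0.0395, 0], "rot": [0, 0, 0.114]}, {"xyz": [0.0146, 0.0395, 0], "rot": [0, 0, 0]}, {"xyz": [0.0146, 0.0395, 0], "rot": [0, 0, 0]}]}}

```text
t: 0.93
tcp_pos: [0.3849, -0.184, 0.1981]
tool_rot: [0.794, 0.608, 0.0, -0.0]
force: [-0.1, -1.0, 0.7]
finger_gap: 0.999
```

Emit:
{"api": "jog_arm", "payload": {"commands": [{"xyz": [0.0146, 0.0395, 0], "rot": [0, 0, 0]}, {"xyz": [0.0146, 0.0395, 0], "rot": [0, 0, 0]}, {"xyz": [0.0146, 0.0395, 0], "rot": [0, 0, 0]}, {"xyz": [0.0146, 0.0395, 0], "rot": [0, 0, 0]}, {"xyz": [0.0146, 0.0395, 0], "rot": [0, 0, 0]}]}}

```text
t: 1.35
tcp_pos: [0.4571, 0.0115, 0.1981]
tool_rot: [0.794, 0.608, -0.0, -0.0]
force: [1.0, -1.5, 0.3]
finger_gap: 0.997
```

Emit:
{"api": "jog_arm", "payload": {"commands": [{"xyz": [0.0146, 0.0395, 0], "rot": [0, 0, 0]}, {"xyz": [0.0146, 0.0395, 0], "rot": [0, 0, 0]}, {"xyz": [0.0146, 0.0395, 0], "rot": [0, 0, 0]}, {"xyz": [0.0146, 0.0395, 0], "rot": [0, 0, 0]}, {"xyz": [0, 0, 0], "rot": [0, 0, 0]}]}}

```text
t: 1.77
tcp_pos: [0.5173, 0.1722, 0.1982]
tool_rot: [0.792, 0.61, 0.003, -0.0]
force: [0.7, -0.7, -0.3]
finger_gap: 0.997
```

Emit:
{"api": "jog_arm", "payload": {"commands": [{"xyz": [0.0158, 0.0405, 0], "rot": [0, 0, 0]}, {"xyz": [0, 0, -0.02], "rot": [0, 0, 0]}, {"xyz": [0, 0, -0.02], "rot": [0, 0, 0]}, {"xyz": [0, 0, -0.015], "rot": [0, 0, 0]}, {"xyz": [0, 0, 0], "rot": [0, 0, 0]}], "fingers": 0.45}}

```text
t: 2.18
tcp_pos: [0.5269, 0.2038, 0.1397]
tool_rot: [0.794, 0.608, -0.004, -0.002]
force: [-0.8, -0.7, 0.7]
finger_gap: 0.454
```

Emit:
{"api": "jog_arm", "payload": {"commands": [{"xyz": [0, 0, 0], "rot": [0, 0, 0]}, {"xyz": [0, 0, 0], "rot": [0, 0, 0]}, {"xyz": [0, 0, 0], "rot": [0, 0, 0]}]}}

```text
t: 2.43
tcp_pos: [0.5309, 0.2043, 0.1444]
tool_rot: [0.794, 0.608, 0.001, 0.001]
force: [0.3, -0.4, 0.3]
finger_gap: 0.452
```

Run:
```python
from h import *
a=manip.snapshot("scene");b=manip.snapshot("top");s=manip.sense();print(s)
cv2.imwrite("pics/s1.png",a);cv2.imwrite("pics/t1.png",b)
c=np.hstack([cv2.resize(a[225:325,330:430],(400,400),interpolation=cv2.INTER_CUBIC),cv2.resize(b[178:278,150:250],(400,400),interpolation=cv2.INTER_CUBIC)])
cv2.imwrite("pics/c1.png",c)
```

```text
{'t': 2.5333, 'q': array([ 1.71125757e-01,  5.20088656e-01,  1.63129433e+00, -4.57848777e-05,
        9.87866688e-01,  4.35511472e-01]), 'qd': array([ 0.00274793,  0.00053838,  0.00324673,  0.00265122, -0.00152665,
        0.00125442]), 'tau': array([-1.13659131e-02, -4.06834459e+01, -1.47750324e+01, -9.68083077e-05,
       -4.25597289e-03, -5.35709969e-04]), 'tcp_pos': array([0.53086508, 0.20437451, 0.14439584]), 'tool_rot': array([7.94131715e-01, 6.07744557e-01, 1.02910935e-03, 5.60075332e-04]), 'force': array([-0.58398821, -0.54739007, -0.23643109]), 'ft_torque': array([ 0.00733722,  0.05624317, -0.02968043]), 'finger_gap': 0.4514681120577226}
```

View pics/c1.png

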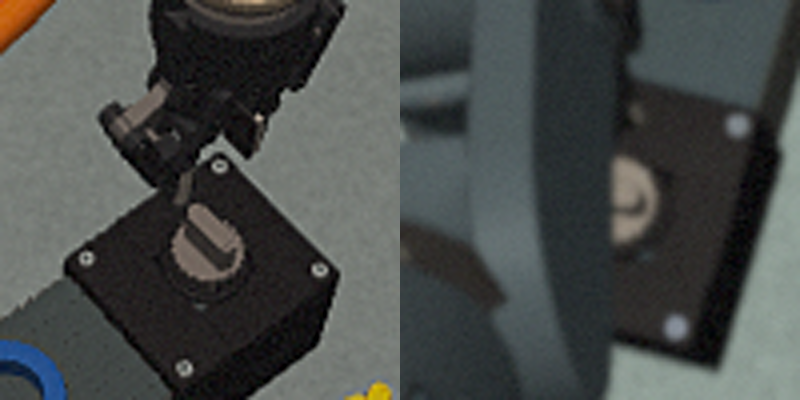

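Run:
```python
from h import *
for p in ([.5309,.2044,.144],[.5309,.2044,.150],[.533,.2137,.132],[.533,.2137,.108],[.533,.2137,.144]):
    u=proj("scene",p); print(p,u,(u-[330,225])*4, proj("top",p))
```

```text
[0.5309, 0.2044, 0.144] [380.26150093 275.2319789 ] [201.04600373 200.92791561] [204.17331148 224.26779083]
[0.5309, 0.2044, 0.15] [380.51429803 273.80836925] [202.05719214 195.23347701] [203.46772339 223.55231146]
[0.533, 0.2137, 0.132] [382.87280324 281.08854281] [211.49121294 224.35417125] [200.21225991 224.46465764]
[0.533, 0.2137, 0.108] [381.84213889 286.5136996 ] [207.36855554 246.05479839] [203.00945986 227.19568202]
[0.533, 0.2137, 0.144] [383.40278692 278.29884259] [213.61114767 213.19537037] [198.75914113 223.04591643]
```

Emit:
{"api": "jog_arm", "payload": {"commands": [{"xyz": [0.0021, 0.0093, 0], "rot": [0, 0, 0]}, {"xyz": [0, 0, 0], "rot": [0, 0, 0]}, {"xyz": [0, 0, 0], "rot": [0, 0, 0]}]}}

```text
t: 2.78
tcp_pos: [0.5325, 0.2144, 0.1436]
tool_rot: [0.794, 0.608, 0.0, 0.0]
force: [0.4, 0.5, 0.5]
finger_gap: 0.448
```

Run:
```python
from h import *
a=manip.snapshot("scene");s=manip.sense();print(s['tcp_pos'])
cv2.imwrite("pics/s2.png",a)
cv2.imwrite("pics/c2.png",cv2.resize(a[225:325,330:430],(600,600),interpolation=cv2.INTER_CUBIC))
```

```text
[0.53226928 0.21419952 0.14347086]
```

View pics/c2.png

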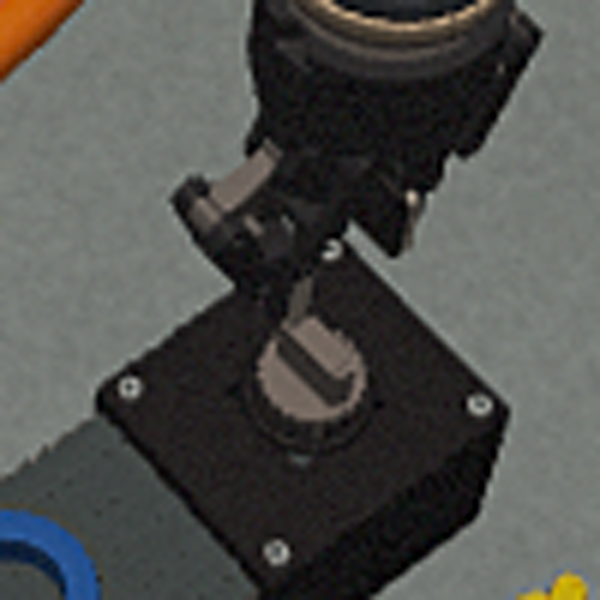

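Emit:
{"api": "jog_arm", "payload": {"commands": [{"xyz": [0.0005, -0.0005, -0.01], "rot": [0, 0, 0]}, {"xyz": [0, 0, -0.01], "rot": [0, 0, 0]}, {"xyz": [0, 0, -0.005], "rot": [0, 0, 0]}, {"xyz": [0, 0, 0], "rot": [0, 0, 0]}, {"xyz": [0, 0, 0], "rot": [0, 0, 0]}], "grip_force": 20}}

```text
t: 3.25
tcp_pos: [0.532, 0.2131, 0.1172]
tool_rot: [0.794, 0.608, -0.001, -0.0]
force: [0.1, -0.5, -0.5]
finger_gap: 0.45
```

Emit:
{"api": "jog_arm", "payload": {"commands": [{"xyz": [0, 0, 0], "rot": [0, 0, 0]}, {"xyz": [0, 0, 0], "rot": [0, 0, 0]}, {"xyz": [0, 0, 0], "rot": [0, 0, 0]}], "fingers": 0.22}}

```text
t: 3.5
tcp_pos: [0.5329, 0.2133, 0.1186]
tool_rot: [0.794, 0.608, 0.0, 0.0]
force: [0.6, 0.6, 1.1]
finger_gap: 0.22
```

Emit:
{"api": "jog_arm", "payload": {"commands": [{"xyz": [0, 0, 0], "rot": [0, 0, 0]}, {"xyz": [0, 0, 0], "rot": [0, 0, 0]}, {"xyz": [0, 0, 0], "rot": [0, 0, 0]}], "fingers": 0.18}}

```text
t: 3.75
tcp_pos: [0.5327, 0.2133, 0.1184]
tool_rot: [0.794, 0.608, 0.0, 0.0]
force: [0.2, 0.1, 0.3]
finger_gap: 0.179
```

Emit:
{"api": "jog_arm", "payload": {"commands": [{"xyz": [0, 0, -0.003], "rot": [0, 0, 0]}, {"xyz": [0, 0, -0.002], "rot": [0, 0, 0]}, {"xyz": [0, 0, 0], "rot": [0, 0, 0]}, {"xyz": [0, 0, 0], "rot": [0, 0, 0]}]}}

```text
t: 4.08
tcp_pos: [0.5324, 0.2133, 0.1129]
tool_rot: [0.794, 0.608, -0.0, -0.0]
force: [0.1, 0.5, -0.2]
finger_gap: 0.182
```

Emit:
{"api": "jog_arm", "payload": {"commands": [{"xyz": [0, 0, 0], "rot": [0, 0, 0]}, {"xyz": [0, 0, 0], "rot": [0, 0, 0]}, {"xyz": [0, 0, 0], "rot": [0, 0, 0]}], "fingers": 0.16}}

```text
t: 4.33
tcp_pos: [0.5327, 0.2133, 0.1133]
tool_rot: [0.794, 0.608, 0.0, 0.0]
force: [1.3, -0.3, 0.4]
finger_gap: 0.165
```

Emit:
{"api": "jog_arm", "payload": {"commands": [{"xyz": [0, 0, 0], "rot": [0, 0, 0]}, {"xyz": [0, 0, 0], "rot": [0, 0, 0]}, {"xyz": [0, 0, 0], "rot": [0, 0, 0]}], "fingers": 0.14}}

```text
t: 4.58
tcp_pos: [0.5326, 0.2133, 0.1132]
tool_rot: [0.794, 0.608, 0.0, 0.0]
force: [-0.5, -0.4, 0.5]
finger_gap: 0.139
```

```bash
cat > st.py <<'E'
from station import manip
import numpy as np
np.set_printoptions(precision=4,suppress=True)
s=manip.sense()
for k in("t","tcp_pos","tool_rot","force","ft_torque","finger_gap","q"): print(k,s[k])
x,y=s["tool_rot"][:2]; print("yaw",2*np.arctan2(y,x)-np.pi/2)
E
python3 st.py
```

```text
t 4.5833
tcp_pos [0.5326 0.2133 0.1132]
tool_rot [0.794  0.6079 0.     0.    ]
force [-0.4592 -0.3575  0.541 ]
ft_torque [ 0.0043 -0.027  -0.0386]
finger_gap 0.13905734706430592
q [ 0.1862  0.5706  1.6425 -0.      0.9284  0.4502]
yaw -0.2640027380989054
```

Emit:
{"api": "jog_arm", "payload": {"commands": [{"xyz": [0, 0, 0], "rot": [0, 0, 0]}, {"xyz": [0, 0, 0], "rot": [0, 0, 0]}, {"xyz": [0, 0, 0], "rot": [0, 0, 0]}, {"xyz": [0, 0, 0], "rot": [0, 0, 0]}], "fingers": 0.03}}

```text
t: 4.92
tcp_pos: [0.5326, 0.2133, 0.1132]
tool_rot: [0.794, 0.608, -0.0, 0.0]
force: [-0.4, 0.0, -0.1]
finger_gap: 0.027
```

Emit:
{"api": "jog_arm", "payload": {"commands": [{"xyz": [0, 0, 0], "rot": [0, 0, 0]}, {"xyz": [0, 0, 0], "rot": [0, 0, 0]}, {"xyz": [0, 0, 0], "rot": [0, 0, 0]}, {"xyz": [0, 0, 0], "rot": [0, 0, 0]}], "grip_force": 60}}

```text
t: 5.25
tcp_pos: [0.5326, 0.2133, 0.1132]
tool_rot: [0.794, 0.608, -0.0, -0.0]
force: [-0.5, 1.1, 0.0]
finger_gap: 0.032
```

```bash
python3 st.py
```

```text
t 5.25
tcp_pos [0.5326 0.2133 0.1132]
tool_rot [ 0.794   0.6079 -0.     -0.    ]
force [-0.4939  1.0986  0.0007]
ft_torque [-0.0108  0.0059 -0.0379]
finger_gap 0.03156286948801137
q [0.1862 0.5707 1.6425 0.     0.9285 0.4502]
yaw -0.26396187702120977
```

The fingers closed to 2.6 mm without meeting the bar, so the position is off. I look again.

Run:
```python
from h import *
a=manip.snapshot("scene");b=manip.snapshot("top")
cv2.imwrite("pics/s3.png",a);cv2.imwrite("pics/t3.png",b)
c=np.hstack([cv2.resize(a[225:325,330:430],(400,400),interpolation=cv2.INTER_CUBIC),cv2.resize(b[178:278,150:250],(400,400),interpolation=cv2.INTER_CUBIC)])
cv2.imwrite("pics/c3.png",c)
print(proj("scene",manip.sense()['tcp_pos']))
```

```text
[382.0077834  285.12523767]
```

View pics/c3.png

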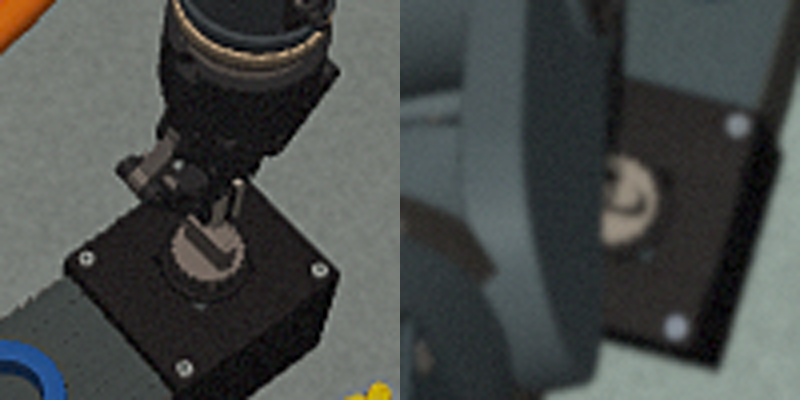

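Run:
```python
from h import *
a=cv2.imread("pics/s3.png"); k=12; x0,y0=358,255
im=cv2.resize(a[y0:y0+48,x0:x0+56],None,fx=k,fy=k,interpolation=cv2.INTER_CUBIC).astype(float)
im=np.clip(255*(im/255)**.55,0,255).astype(np.uint8)
f=lambda p:tuple(int(v) for v in (proj("scene",p)-[x0,y0]+.5)*k)
p=manip.sense()['tcp_pos']; y=np.array([np.cos(-.264),np.sin(-.264),0]);x=np.array([-y[1],y[0],0])
cv2.circle(im,f(p),3,(0,0,255),-1)
cv2.line(im,f(p),f(p+[0,0,.04]),(0,0,255),1)
cv2.line(im,f(p-y*.0106*1),f(p+y*.0106),(0,255,0),1)
cv2.line(im,f(p-x*.011),f(p+x*.011),(255,255,0),1)
c=np.array([.533,.2137,.132])
q=[f(c+sx*.006*y+sy*.017*x) for sx,sy in((1,1),(1,-1),(-1,-1),(-1,1))]
cv2.polylines(im,[np.array(q)],True,(255,0,255),1)
cv2.imwrite("pics/c4.png",im)
p0=proj("scene",p)
for d in np.eye(3): print(proj("scene",p+.01*d)-p0)
print(ray("scene",(0,0))[0])
```

```text
[-2.63418182  3.28791201]
[3.90930783 2.52920908]
[ 0.42766258 -2.25512011]
[1.01350787 0.43345168 1.06495087]
```

View pics/c4.png

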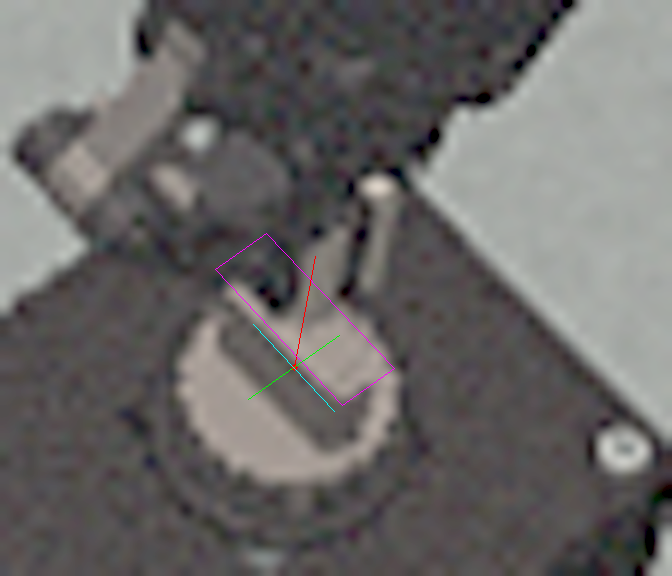

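Run:
```python
from h import *
print("origin",proj("scene",[0,0,0]), proj("scene",[0,0,.03]))
p=np.array([.2403,-.5762,.1973]); y=np.array([np.cos(-1.176),np.sin(-1.176),0])
for z in(0,.013,.04,.05): print(z,proj("scene",p+[0,0,z]),proj("scene",p+[0,0,z]+.0425*y),proj("scene",p+[0,0,z]-.0425*y), proj("scene",p+[-.02,-.01,.013]))
a=cv2.imread("pics/scene0.png")
i1=cv2.resize(a[0:45,160:240],(640,360),interpolation=cv2.INTER_CUBIC)
i1=np.clip(255*(i1/255.)**.5,0,255).astype(np.uint8)
for z,c in((.013,(0,0,255)),(.053,(0,255,0))):
  for s in(-1,1):
    u=(proj("scene",p+[0,0,z]+s*.0425*y)-[160,0]+.5)*8; cv2.circle(i1,(int(u[0]),int(u[1])),5,c,-1)
cv2.imwrite("pics/c5.png",i1)
```

```text
origin [419.77615307 137.29154645] [421.36723847 129.78126255]
0 [209.10436477  46.66357966] [195.13672688  44.3969403 ] [223.20999322  48.95261186] [210.72581107  37.80537835]
0.013 [208.19946265  42.6031698 ] [194.12956     40.33922391] [222.40943883  44.88965449] [210.72581107  37.80537835]
0.04 [206.27492646  33.96753327] [191.98777972  31.71032923] [220.70662632  36.24757503] [210.72581107  37.80537835]
0.05 [205.54620932  30.69768762] [191.17689338  28.44339612] [220.06179216  32.97492581] [210.72581107  37.80537835]
```

View pics/c5.png

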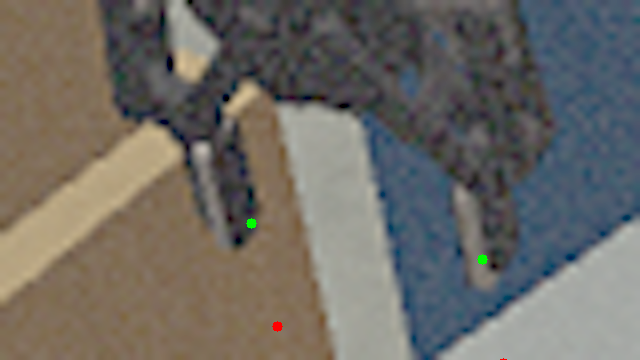

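Both the start picture and this one show the fingertips about 35–40 mm higher than the reported TCP, while laterally they agree. I'll verify it by gently touching the bar's top with the shut fingers.

Emit:
{"api": "jog_arm", "payload": {"commands": [{"xyz": [0, 0, -0.005], "rot": [0, 0, 0]}, {"xyz": [0, 0, -0.005], "rot": [0, 0, 0]}, {"xyz": [0, 0, 0], "rot": [0, 0, 0]}, {"xyz": [0, 0, 0], "rot": [0, 0, 0]}], "grip_force": 20}}

```text
t: 5.68
tcp_pos: [0.5321, 0.2132, 0.1025]
tool_rot: [0.794, 0.608, -0.001, -0.0]
force: [-0.0, 0.0, 0.6]
finger_gap: 0.025
```

Emit:
{"api": "jog_arm", "payload": {"commands": [{"xyz": [0, 0, -0.0015], "rot": [0, 0, 0]}, {"xyz": [0, 0, 0], "rot": [0, 0, 0]}]}}

```text
t: 5.85
tcp_pos: [0.5325, 0.2133, 0.1015]
tool_rot: [0.794, 0.608, -0.0, -0.0]
force: [0.0, 0.8, 0.2]
finger_gap: 0.032
```

Emit:
{"api": "jog_arm", "payload": {"commands": [{"xyz": [0, 0, -0.0015], "rot": [0, 0, 0]}, {"xyz": [0, 0, 0], "rot": [0, 0, 0]}]}}

```text
t: 6.02
tcp_pos: [0.5325, 0.2133, 0.1001]
tool_rot: [0.794, 0.608, -0.0, -0.0]
force: [-0.7, 0.4, -0.3]
finger_gap: 0.035
```

Emit:
{"api": "jog_arm", "payload": {"commands": [{"xyz": [0, 0, -0.0015], "rot": [0, 0, 0]}, {"xyz": [0, 0, 0], "rot": [0, 0, 0]}]}}

```text
t: 6.18
tcp_pos: [0.5325, 0.2133, 0.0985]
tool_rot: [0.794, 0.608, -0.0, -0.0]
force: [-0.9, 0.3, -0.1]
finger_gap: 0.031
```

Emit:
{"api": "jog_arm", "payload": {"commands": [{"xyz": [0, 0, -0.001], "rot": [0, 0, 0]}, {"xyz": [0, 0, 0], "rot": [0, 0, 0]}]}}

```text
t: 6.35
tcp_pos: [0.533, 0.2133, 0.0981]
tool_rot: [0.794, 0.608, 0.0, 0.0]
force: [-0.5, -0.1, 2.9]
finger_gap: 0.031
```

Emit:
{"api": "jog_arm", "payload": {"commands": [{"xyz": [0, 0, -0.001], "rot": [0, 0, 0]}, {"xyz": [0, 0, 0], "rot": [0, 0, 0]}]}}

```text
t: 6.52
tcp_pos: [0.533, 0.2133, 0.0972]
tool_rot: [0.794, 0.608, 0.0, 0.0]
force: [-0.6, -0.0, 5.0]
finger_gap: 0.031
```

Emit:
{"api": "jog_arm", "payload": {"commands": [{"xyz": [0, 0, -0.001], "rot": [0, 0, 0]}, {"xyz": [0, 0, 0], "rot": [0, 0, 0]}]}}

```text
t: 6.68
tcp_pos: [0.5329, 0.2133, 0.096]
tool_rot: [0.794, 0.608, 0.0, 0.0]
force: [-0.8, -1.0, 5.2]
finger_gap: 0.031
```

Emit:
{"api": "jog_arm", "payload": {"commands": [{"xyz": [0, 0, 0.01], "rot": [0, 0, 0]}, {"xyz": [0, 0, 0.01], "rot": [0, 0, 0]}, {"xyz": [0, 0, 0], "rot": [0, 0, 0]}]}}

```text
t: 6.93
tcp_pos: [0.5339, 0.2136, 0.1176]
tool_rot: [0.794, 0.608, 0.002, 0.001]
force: [0.7, 0.1, 0.3]
finger_gap: 0.032
```

Emit:
{"api": "jog_arm", "payload": {"commands": [{"xyz": [0, 0, 0], "rot": [0, 0, 0]}, {"xyz": [0, 0, 0], "rot": [0, 0, 0]}, {"xyz": [0, 0, 0], "rot": [0, 0, 0]}, {"xyz": [0, 0, 0], "rot": [0, 0, 0]}], "fingers": 0.4}}

```text
t: 7.27
tcp_pos: [0.5322, 0.2132, 0.1153]
tool_rot: [0.794, 0.608, -0.0, -0.0]
force: [-0.8, -0.2, -0.4]
finger_gap: 0.395
```

Emit:
{"api": "jog_arm", "payload": {"commands": [{"xyz": [0, 0, -0.01], "rot": [0, 0, 0]}, {"xyz": [0, 0, -0.01], "rot": [0, 0, 0]}, {"xyz": [0, 0, 0], "rot": [0, 0, 0]}]}}

```text
t: 7.52
tcp_pos: [0.5306, 0.2129, 0.093]
tool_rot: [0.794, 0.608, -0.002, -0.001]
force: [0.0, -0.0, -0.3]
finger_gap: 0.4
```

Emit:
{"api": "jog_arm", "payload": {"commands": [{"xyz": [0, 0, -0.006], "rot": [0, 0, 0]}, {"xyz": [0, 0, 0], "rot": [0, 0, 0]}, {"xyz": [0, 0, 0], "rot": [0, 0, 0]}]}}

```text
t: 7.77
tcp_pos: [0.5323, 0.2132, 0.0891]
tool_rot: [0.794, 0.608, -0.001, -0.0]
force: [0.5, 0.6, -0.1]
finger_gap: 0.399
```

Emit:
{"api": "jog_arm", "payload": {"commands": [{"xyz": [0, 0, 0], "rot": [0, 0, 0]}, {"xyz": [0, 0, 0], "rot": [0, 0, 0]}, {"xyz": [0, 0, 0], "rot": [0, 0, 0]}], "fingers": 0.2}}

```text
t: 8.02
tcp_pos: [0.5329, 0.2134, 0.0901]
tool_rot: [0.794, 0.608, 0.0, 0.0]
force: [0.4, -0.4, 0.2]
finger_gap: 0.199
```

Emit:
{"api": "jog_arm", "payload": {"commands": [{"xyz": [0, 0, -0.006], "rot": [0, 0, 0]}, {"xyz": [0, 0, 0], "rot": [0, 0, 0]}, {"xyz": [0, 0, 0], "rot": [0, 0, 0]}]}}

```text
t: 8.27
tcp_pos: [0.5322, 0.2132, 0.0833]
tool_rot: [0.794, 0.608, -0.0, -0.0]
force: [0.2, -0.5, 0.8]
finger_gap: 0.197
```

Emit:
{"api": "jog_arm", "payload": {"commands": [{"xyz": [0, 0, -0.0025], "rot": [0, 0, 0]}, {"xyz": [0, 0, 0], "rot": [0, 0, 0]}, {"xyz": [0, 0, 0], "rot": [0, 0, 0]}]}}

```text
t: 8.52
tcp_pos: [0.5325, 0.2133, 0.081]
tool_rot: [0.794, 0.608, -0.0, -0.0]
force: [0.1, 0.8, -0.5]
finger_gap: 0.197
```

Emit:
{"api": "jog_arm", "payload": {"commands": [{"xyz": [0, 0, -0.002], "rot": [0, 0, 0]}, {"xyz": [0, 0, 0], "rot": [0, 0, 0]}, {"xyz": [0, 0, 0], "rot": [0, 0, 0]}]}}

```text
t: 8.77
tcp_pos: [0.5325, 0.2133, 0.0791]
tool_rot: [0.794, 0.608, -0.0, -0.0]
force: [0.3, 0.3, -0.5]
finger_gap: 0.196
```

Emit:
{"api": "jog_arm", "payload": {"commands": [{"xyz": [0, 0, 0], "rot": [0, 0, 0]}, {"xyz": [0, 0, 0], "rot": [0, 0, 0]}, {"xyz": [0, 0, 0], "rot": [0, 0, 0]}], "fingers": 0.16}}

```text
t: 9.02
tcp_pos: [0.5326, 0.2133, 0.0793]
tool_rot: [0.794, 0.608, 0.0, 0.0]
force: [0.1, -0.1, 0.1]
finger_gap: 0.161
```

Emit:
{"api": "jog_arm", "payload": {"commands": [{"xyz": [0, 0, 0], "rot": [0, 0, 0]}, {"xyz": [0, 0, 0], "rot": [0, 0, 0]}, {"xyz": [0, 0, 0], "rot": [0, 0, 0]}], "fingers": 0.145}}

```text
t: 9.27
tcp_pos: [0.5324, 0.2134, 0.0792]
tool_rot: [0.794, 0.608, -0.0, -0.0]
force: [-1.0, -0.1, 1.1]
finger_gap: 0.144
```

Emit:
{"api": "jog_arm", "payload": {"commands": [{"xyz": [0, 0, 0], "rot": [0, 0, 0]}, {"xyz": [0, 0, 0], "rot": [0, 0, 0]}, {"xyz": [0, 0, 0], "rot": [0, 0, 0]}], "fingers": 0.05}}

```text
t: 9.52
tcp_pos: [0.5324, 0.2134, 0.0793]
tool_rot: [0.794, 0.608, -0.0, -0.0]
force: [-0.5, 0.8, 2.5]
finger_gap: 0.134
```

```bash
python3 st.py
```

```text
t 9.5167
tcp_pos [0.5324 0.2134 0.0793]
tool_rot [ 0.794   0.6079 -0.0001 -0.0002]
force [-0.4725  0.7522  2.5337]
ft_torque [ 0.084   0.2051 -0.0155]
finger_gap 0.13447218138409117
q [0.1863 0.6213 1.6657 0.0003 0.855  0.4502]
yaw -0.26407990555857985
```

Emit:
{"api": "jog_arm", "payload": {"commands": [{"xyz": [0, 0, 0], "rot": [0, 0, 0]}, {"xyz": [0, 0, 0], "rot": [0, 0, 0]}, {"xyz": [0, 0, 0], "rot": [0, 0, 0]}], "grip_force": 60}}

```text
t: 9.77
tcp_pos: [0.5325, 0.2134, 0.0794]
tool_rot: [0.794, 0.608, -0.0, -0.0]
force: [-2.3, 0.9, 3.7]
finger_gap: 0.126
```

```bash
python3 st.py
```

```text
t 9.7667
tcp_pos [0.5325 0.2134 0.0794]
tool_rot [ 0.7941  0.6078 -0.0001 -0.0001]
force [-2.3134  0.9232  3.7276]
ft_torque [0.1466 0.365  0.0063]
finger_gap 0.12586585997165178
q [0.1863 0.6212 1.6656 0.0002 0.8551 0.4502]
yaw -0.26411446383652315
```

Emit:
{"api": "jog_arm", "payload": {"commands": [{"xyz": [0, 0, -0.0008], "rot": [0, 0, 0]}, {"xyz": [0, 0, 0], "rot": [0, 0, 0]}]}}

```text
t: 9.93
tcp_pos: [0.5325, 0.2134, 0.0785]
tool_rot: [0.794, 0.608, -0.0, -0.0]
force: [-2.5, 0.6, 4.4]
finger_gap: 0.12
```

Emit:
{"api": "jog_arm", "payload": {"commands": [{"xyz": [0, 0, -0.0008], "rot": [0, 0, 0]}, {"xyz": [0, 0, 0], "rot": [0, 0, 0]}]}}

```text
t: 10.1
tcp_pos: [0.5325, 0.2134, 0.0776]
tool_rot: [0.794, 0.608, -0.0, -0.0]
force: [-1.8, 1.4, 5.0]
finger_gap: 0.122
```

```bash
python3 st.py
```

```text
t 10.1
tcp_pos [0.5325 0.2134 0.0776]
tool_rot [ 0.794   0.6079 -0.0001 -0.0001]
force [-1.7567  1.4421  4.9675]
ft_torque [ 0.2441  0.4775 -0.0127]
finger_gap 0.12177713402969266
q [0.1863 0.6239 1.6666 0.0002 0.8513 0.4502]
yaw -0.26403147717095066
```

Emit:
{"api": "jog_arm", "payload": {"commands": [{"xyz": [-0.0003, 0.0001, -0.001], "rot": [0, 0, 0]}, {"xyz": [0, 0, 0], "rot": [0, 0, 0]}]}}

```text
t: 10.27
tcp_pos: [0.5325, 0.2134, 0.0767]
tool_rot: [0.794, 0.608, 0.0, 0.0]
force: [-2.2, 0.9, 5.4]
finger_gap: 0.126
```

Emit:
{"api": "jog_arm", "payload": {"commands": [{"xyz": [0, 0, -0.001], "rot": [0, 0, 0]}, {"xyz": [0, 0, 0], "rot": [0, 0, 0]}]}}

```text
t: 10.43
tcp_pos: [0.5325, 0.2134, 0.0757]
tool_rot: [0.794, 0.608, 0.0, 0.0]
force: [-2.5, 0.6, 5.9]
finger_gap: 0.119
```

Emit:
{"api": "jog_arm", "payload": {"commands": [{"xyz": [0, 0, -0.001], "rot": [0, 0, 0]}, {"xyz": [0, 0, 0], "rot": [0, 0, 0]}]}}

```text
t: 10.6
tcp_pos: [0.5325, 0.2134, 0.0748]
tool_rot: [0.794, 0.608, 0.0, 0.0]
force: [-2.6, -0.1, 6.4]
finger_gap: 0.119
```

```bash
python3 st.py
```

```text
t 10.6
tcp_pos [0.5325 0.2134 0.0748]
tool_rot [0.794  0.6079 0.0001 0.0001]
force [-2.6436 -0.1266  6.3591]
ft_torque [0.1016 0.475  0.0326]
finger_gap 0.11930129406112426
q [ 0.1864  0.6281  1.6687 -0.0001  0.8445  0.4505]
yaw -0.2640311782105864
```

Emit:
{"api": "jog_arm", "payload": {"commands": [{"xyz": [-0.0004, 0, -0.0008], "rot": [0, 0, 0]}, {"xyz": [0, 0, 0], "rot": [0, 0, 0]}]}}

```text
t: 10.77
tcp_pos: [0.5325, 0.2134, 0.0742]
tool_rot: [0.794, 0.608, 0.001, 0.0]
force: [-2.4, 1.1, 6.1]
finger_gap: 0.124
```

Emit:
{"api": "jog_arm", "payload": {"commands": [{"xyz": [0, 0, -0.0008], "rot": [0, 0, 0]}, {"xyz": [0, 0, 0], "rot": [0, 0, 0]}]}}

```text
t: 10.93
tcp_pos: [0.5325, 0.2134, 0.0735]
tool_rot: [0.794, 0.608, 0.001, 0.0]
force: [-1.8, 0.6, 7.1]
finger_gap: 0.121
```

Emit:
{"api": "jog_arm", "payload": {"commands": [{"xyz": [0, 0, -0.0008], "rot": [0, 0, 0]}, {"xyz": [0, 0, 0], "rot": [0, 0, 0]}]}}

```text
t: 11.1
tcp_pos: [0.5325, 0.2134, 0.0727]
tool_rot: [0.794, 0.608, 0.001, 0.0]
force: [-1.9, 0.5, 7.2]
finger_gap: 0.123
```

Emit:
{"api": "jog_arm", "payload": {"commands": [{"xyz": [0, 0, -0.0006], "rot": [0, 0, 0]}, {"xyz": [0, 0, 0], "rot": [0, 0, 0]}]}}

```text
t: 11.27
tcp_pos: [0.5325, 0.2134, 0.0722]
tool_rot: [0.794, 0.608, 0.001, 0.0]
force: [-2.3, 0.4, 8.4]
finger_gap: 0.124
```

Emit:
{"api": "jog_arm", "payload": {"commands": [{"xyz": [0, 0, -0.0006], "rot": [0, 0, 0]}, {"xyz": [0, 0, 0], "rot": [0, 0, 0]}]}}

```text
t: 11.43
tcp_pos: [0.5325, 0.2134, 0.0718]
tool_rot: [0.794, 0.608, 0.001, 0.0]
force: [-3.1, 0.8, 9.0]
finger_gap: 0.118
```

Emit:
{"api": "jog_arm", "payload": {"commands": [{"xyz": [0, 0, -0.0006], "rot": [0, 0, 0]}, {"xyz": [0, 0, 0], "rot": [0, 0, 0]}]}}

```text
t: 11.6
tcp_pos: [0.5326, 0.2134, 0.0717]
tool_rot: [0.794, 0.608, 0.001, 0.0]
force: [-2.5, -0.6, 11.1]
finger_gap: 0.124
```

Emit:
{"api": "jog_arm", "payload": {"commands": [{"xyz": [0, 0, -0.0006], "rot": [0, 0, 0]}, {"xyz": [0, 0, 0], "rot": [0, 0, 0]}, {"xyz": [0, 0, 0], "rot": [0, 0, 0]}]}}

```text
t: 11.85
tcp_pos: [0.5326, 0.2135, 0.0715]
tool_rot: [0.794, 0.608, 0.001, 0.001]
force: [-3.6, -0.2, 13.8]
finger_gap: 0.125
```

```bash
python3 st.py
```

```text
t 11.85
tcp_pos [0.5326 0.2135 0.0715]
tool_rot [0.7939 0.608  0.0008 0.0005]
force [-3.6196 -0.2194 13.84  ]
ft_torque [ 0.0232  0.7672 -0.013 ]
finger_gap 0.12474512039385345
q [ 0.1867  0.6329  1.6714 -0.0003  0.8355  0.4506]
yaw -0.2637349107167126
```

Emit:
{"api": "jog_arm", "payload": {"commands": [{"xyz": [-0.0003, 0, 0], "rot": [0, 0, 0.04]}, {"xyz": [0, 0, 0], "rot": [0, 0, 0.04]}, {"xyz": [0, 0, 0], "rot": [0, 0, 0]}]}}

```text
t: 12.1
tcp_pos: [0.5329, 0.2134, 0.0715]
tool_rot: [0.769, 0.64, 0.001, 0.001]
force: [-2.9, -0.1, 13.7]
finger_gap: 0.124
```

```bash
python3 st.py
```

```text
t 12.1
tcp_pos [0.5329 0.2134 0.0715]
tool_rot [0.7686 0.6397 0.0012 0.0009]
force [-2.8537 -0.0542 13.6943]
ft_torque [-0.01    0.6236 -0.0118]
finger_gap 0.12425019332418816
q [ 0.1866  0.6327  1.6717 -0.0005  0.8341  0.3695]
yaw -0.18249816874531555
```

Emit:
{"api": "jog_arm", "payload": {"commands": [{"xyz": [0, 0, 0], "rot": [0, 0, 0.04]}, {"xyz": [0, 0, 0], "rot": [0, 0, 0.04]}, {"xyz": [0, 0, 0], "rot": [0, 0, 0]}]}}

```text
t: 12.35
tcp_pos: [0.5332, 0.2134, 0.0716]
tool_rot: [0.742, 0.67, 0.001, 0.001]
force: [-3.5, -0.1, 13.4]
finger_gap: 0.124
```

```bash
python3 st.py
```

```text
t 12.35
tcp_pos [0.5332 0.2134 0.0716]
tool_rot [0.7424 0.6699 0.0014 0.0011]
force [-3.4592 -0.1482 13.437 ]
ft_torque [-0.0359  0.536  -0.0168]
finger_gap 0.12431256389140766
q [ 0.1865  0.6328  1.6715 -0.0006  0.8337  0.2894]
yaw -0.10251410011235951
```

Emit:
{"api": "jog_arm", "payload": {"commands": [{"xyz": [-0.0003, 0, 0], "rot": [0, 0, 0.04]}, {"xyz": [0, 0, 0], "rot": [0, 0, 0.04]}, {"xyz": [0, 0, 0], "rot": [0, 0, 0.04]}, {"xyz": [0, 0, 0], "rot": [0, 0, 0]}]}}

```text
t: 12.68
tcp_pos: [0.5335, 0.2135, 0.0716]
tool_rot: [0.701, 0.713, 0.002, 0.002]
force: [-1.9, 0.1, 12.5]
finger_gap: 0.123
```

Emit:
{"api": "jog_arm", "payload": {"commands": [{"xyz": [0, 0, 0], "rot": [0, 0, 0.04]}, {"xyz": [0, 0, 0], "rot": [0, 0, 0.04]}, {"xyz": [0, 0, 0], "rot": [0, 0, 0.04]}, {"xyz": [0, 0, 0], "rot": [0, 0, 0]}]}}

```text
t: 13.02
tcp_pos: [0.5338, 0.2136, 0.0716]
tool_rot: [0.657, 0.754, 0.002, 0.002]
force: [-1.2, 0.7, 12.4]
finger_gap: 0.117
```

```bash
python3 st.py
```

```text
t 13.0167
tcp_pos [0.5338 0.2136 0.0716]
tool_rot [0.6569 0.754  0.002  0.0018]
force [-1.2236  0.7342 12.3618]
ft_torque [ 0.0263  0.3473 -0.0043]
finger_gap 0.11711133314203548
q [ 0.1866  0.6327  1.6714 -0.0005  0.832   0.0495]
yaw 0.1373655391411932
```

Emit:
{"api": "jog_arm", "payload": {"commands": [{"xyz": [0, 0, -0.0003], "rot": [0, 0, 0.04]}, {"xyz": [0, 0, 0], "rot": [0, 0, 0.04]}, {"xyz": [0, 0, 0], "rot": [0, 0, 0.04]}, {"xyz": [0, 0, 0], "rot": [0, 0, 0]}]}}

```text
t: 13.35
tcp_pos: [0.534, 0.2136, 0.0715]
tool_rot: [0.611, 0.792, 0.002, 0.002]
force: [-2.4, 0.8, 12.0]
finger_gap: 0.126
```

Emit:
{"api": "jog_arm", "payload": {"commands": [{"xyz": [0, 0, 0], "rot": [0, 0, 0.04]}, {"xyz": [0, 0, 0], "rot": [0, 0, 0.04]}, {"xyz": [0, 0, 0], "rot": [0, 0, 0.04]}, {"xyz": [0, 0, 0], "rot": [0, 0, 0]}]}}

```text
t: 13.68
tcp_pos: [0.5342, 0.2137, 0.0716]
tool_rot: [0.562, 0.827, 0.002, 0.002]
force: [-1.8, -0.5, 12.5]
finger_gap: 0.124
```

```bash
python3 st.py
```

```text
t 13.6833
tcp_pos [0.5342 0.2137 0.0716]
tool_rot [0.5619 0.8272 0.0021 0.0024]
force [-1.8389 -0.4827 12.477 ]
ft_torque [ 0.0995  0.2212 -0.0477]
finger_gap 0.12381599592628066
q [ 0.1866  0.6329  1.6712 -0.0004  0.8311 -0.1905]
yaw 0.3773436177785152
```

Emit:
{"api": "jog_arm", "payload": {"commands": [{"xyz": [0, 0, 0], "rot": [0, 0, 0.03]}, {"xyz": [0, 0, 0], "rot": [0, 0, 0.03]}, {"xyz": [0, 0, 0], "rot": [0, 0, 0]}]}}

```text
t: 13.93
tcp_pos: [0.5343, 0.2137, 0.0716]
tool_rot: [0.537, 0.844, 0.002, 0.002]
force: [-1.8, 0.9, 12.4]
finger_gap: 0.122
```

```bash
python3 st.py
```

```text
t 13.9333
tcp_pos [0.5343 0.2137 0.0716]
tool_rot [0.5371 0.8435 0.0021 0.0025]
force [-1.7597  0.8569 12.4132]
ft_torque [ 0.0607  0.2056 -0.0586]
finger_gap 0.12153477656190015
q [ 0.1866  0.6329  1.6711 -0.0004  0.831  -0.2501]
yaw 0.4369090256000474
```

Emit:
{"api": "jog_arm", "payload": {"commands": [{"xyz": [0, 0, 0.0008], "rot": [0, 0, 0]}, {"xyz": [0, 0, 0.0004], "rot": [0, 0, 0]}, {"xyz": [0, 0, 0], "rot": [0, 0, 0]}]}}

```text
t: 14.18
tcp_pos: [0.5342, 0.2137, 0.0721]
tool_rot: [0.537, 0.843, 0.002, 0.002]
force: [-0.1, 0.1, 7.0]
finger_gap: 0.121
```

```bash
python3 st.py
```

```text
t 14.1833
tcp_pos [0.5342 0.2137 0.0721]
tool_rot [0.5375 0.8433 0.002  0.0024]
force [-0.0919  0.0598  7.0431]
ft_torque [0.179  0.0309 0.0036]
finger_gap 0.12109794871849443
q [ 0.1865  0.6321  1.6708 -0.0004  0.8324 -0.2491]
yaw 0.4359458326850354
```

Emit:
{"api": "jog_arm", "payload": {"commands": [{"xyz": [0, 0, 0], "rot": [0, 0, 0.025]}, {"xyz": [0, 0, 0], "rot": [0, 0, 0]}]}}

```text
t: 14.35
tcp_pos: [0.5342, 0.2137, 0.072]
tool_rot: [0.527, 0.85, 0.002, 0.002]
force: [-0.2, 1.0, 7.5]
finger_gap: 0.12
```

```bash
python3 st.py | egrep "torque|yaw|force"
```

```text
force [-0.2213  0.9863  7.4905]
ft_torque [ 0.1177 -0.0492  0.0232]
yaw 0.4617401061843567
```

Emit:
{"api": "jog_arm", "payload": {"commands": [{"xyz": [0, 0, 0], "rot": [0, 0, 0.02]}, {"xyz": [0, 0, 0], "rot": [0, 0, 0]}]}}

```text
t: 14.52
tcp_pos: [0.5343, 0.2137, 0.072]
tool_rot: [0.518, 0.855, 0.002, 0.002]
force: [0.5, 0.9, 7.7]
finger_gap: 0.122
```

```bash
python3 st.py | egrep "torque|yaw|force"
```

```text
force [0.5027 0.912  7.7365]
ft_torque [ 0.1296 -0.0516 -0.0183]
yaw 0.48152877692390694
```

Emit:
{"api": "jog_arm", "payload": {"commands": [{"xyz": [0, 0, 0], "rot": [0, 0, 0.025]}, {"xyz": [0, 0, 0], "rot": [0, 0, 0]}]}}

```text
t: 14.68
tcp_pos: [0.5342, 0.2137, 0.072]
tool_rot: [0.507, 0.862, 0.002, 0.002]
force: [-0.2, 0.5, 8.5]
finger_gap: 0.125
```

```bash
python3 st.py | egrep "torque|yaw|force"
```

```text
force [-0.1859  0.4934  8.4872]
ft_torque [ 0.1814 -0.0179 -0.0056]
yaw 0.5067620251661729
```

Emit:
{"api": "jog_arm", "payload": {"commands": [{"xyz": [0, 0, 0], "rot": [0, 0, 0.02]}, {"xyz": [0, 0, 0], "rot": [0, 0, 0]}]}}

```text
t: 14.85
tcp_pos: [0.5343, 0.2137, 0.072]
tool_rot: [0.499, 0.867, 0.002, 0.003]
force: [-0.5, 0.0, 8.0]
finger_gap: 0.121
```

```bash
python3 st.py | egrep "torque|yaw|force"
```

```text
force [-0.4601  0.0464  8.013 ]
ft_torque [ 0.0763 -0.0438 -0.0294]
yaw 0.5265370125683044
```

Emit:
{"api": "jog_arm", "payload": {"commands": [{"xyz": [0, 0, 0], "rot": [0, 0, 0.025]}, {"xyz": [0, 0, 0], "rot": [0, 0, 0]}]}}

```text
t: 15.02
tcp_pos: [0.5343, 0.2137, 0.072]
tool_rot: [0.488, 0.873, 0.002, 0.003]
force: [0.1, 0.9, 8.6]
finger_gap: 0.124
```

```bash
python3 st.py | egrep "torque|yaw|force"
```

```text
force [0.1199 0.9284 8.5643]
ft_torque [ 0.1696 -0.0314 -0.041 ]
yaw 0.551716630956566
```

Emit:
{"api": "jog_arm", "payload": {"commands": [{"xyz": [0, 0, 0], "rot": [0, 0, 0.02]}, {"xyz": [0, 0, 0], "rot": [0, 0, 0]}]}}

```text
t: 15.18
tcp_pos: [0.5343, 0.2137, 0.072]
tool_rot: [0.479, 0.878, 0.002, 0.003]
force: [0.3, 1.2, 7.1]
finger_gap: 0.125
```

```bash
python3 st.py | egrep "torque|yaw|force"
```

```text
force [0.2834 1.2144 7.1215]
ft_torque [ 0.1579 -0.066  -0.0241]
yaw 0.5715294792404975
```

Emit:
{"api": "jog_arm", "payload": {"commands": [{"xyz": [0, 0, 0], "rot": [0, 0, 0.025]}, {"xyz": [0, 0, 0], "rot": [0, 0, 0]}]}}

```text
t: 15.35
tcp_pos: [0.5343, 0.2137, 0.072]
tool_rot: [0.468, 0.884, 0.002, 0.003]
force: [0.7, 0.1, 8.4]
finger_gap: 0.12
```

```bash
python3 st.py | egrep "torque|yaw|force"
```

```text
force [0.6733 0.1163 8.431 ]
ft_torque [ 0.1049 -0.0339 -0.0069]
yaw 0.5967111291735709
```

Emit:
{"api": "jog_arm", "payload": {"commands": [{"xyz": [0, 0, 0], "rot": [0, 0, 0.02]}, {"xyz": [0, 0, 0], "rot": [0, 0, 0]}]}}

```text
t: 15.52
tcp_pos: [0.5344, 0.2137, 0.072]
tool_rot: [0.459, 0.888, 0.002, 0.003]
force: [-0.2, 0.5, 7.7]
finger_gap: 0.121
```

```bash
python3 st.py | egrep "torque|yaw|force"
```

```text
force [-0.2438  0.4859  7.6984]
ft_torque [ 0.1413 -0.0493 -0.0034]
yaw 0.6165284818531855
```

Emit:
{"api": "jog_arm", "payload": {"commands": [{"xyz": [0, 0, 0], "rot": [0, 0, 0.025]}, {"xyz": [0, 0, 0], "rot": [0, 0, 0]}]}}

```text
t: 15.68
tcp_pos: [0.5344, 0.2137, 0.072]
tool_rot: [0.448, 0.894, 0.002, 0.003]
force: [0.0, 0.1, 7.7]
finger_gap: 0.125
```

```bash
python3 st.py | egrep "torque|yaw|force"
```

```text
force [0.0042 0.1177 7.6625]
ft_torque [ 0.1439 -0.0714 -0.0229]
yaw 0.6417012814634524
```

Emit:
{"api": "jog_arm", "payload": {"commands": [{"xyz": [0, 0, 0], "rot": [0, 0, 0.02]}, {"xyz": [0, 0, 0], "rot": [0, 0, 0]}]}}

```text
t: 15.85
tcp_pos: [0.5343, 0.2137, 0.072]
tool_rot: [0.439, 0.898, 0.002, 0.003]
force: [0.5, -0.1, 7.9]
finger_gap: 0.124
```

```bash
python3 st.py | egrep "torque|yaw|force"
```

```text
force [ 0.511  -0.0609  7.9287]
ft_torque [ 0.2011 -0.0174 -0.0289]
yaw 0.6615688794138128
```

Emit:
{"api": "jog_arm", "payload": {"commands": [{"xyz": [0, 0, 0], "rot": [0, 0, 0.025]}, {"xyz": [0, 0, 0], "rot": [0, 0, 0]}]}}

```text
t: 16.02
tcp_pos: [0.5344, 0.2137, 0.072]
tool_rot: [0.428, 0.904, 0.002, 0.003]
force: [0.1, 1.3, 8.0]
finger_gap: 0.128
```

```bash
python3 st.py | egrep "torque|yaw|force"
```

```text
force [0.0844 1.3251 7.9904]
ft_torque [ 0.1477 -0.1016  0.0377]
yaw 0.6867025040835824
```

Emit:
{"api": "jog_arm", "payload": {"commands": [{"xyz": [0, 0, 0], "rot": [0, 0, 0.02]}, {"xyz": [0, 0, 0], "rot": [0, 0, 0]}]}}

```text
t: 16.18
tcp_pos: [0.5344, 0.2137, 0.072]
tool_rot: [0.419, 0.908, 0.002, 0.003]
force: [-0.4, 0.2, 7.2]
finger_gap: 0.124
```

```bash
python3 st.py | egrep "torque|yaw|force"
```

```text
force [-0.3938  0.194   7.1535]
ft_torque [ 0.1449 -0.0402 -0.0367]
yaw 0.7065289758431819
```

Emit:
{"api": "jog_arm", "payload": {"commands": [{"xyz": [0, 0, 0], "rot": [0, 0, 0.025]}, {"xyz": [0, 0, 0], "rot": [0, 0, 0]}]}}

```text
t: 16.35
tcp_pos: [0.5344, 0.2137, 0.072]
tool_rot: [0.407, 0.913, 0.002, 0.003]
force: [-0.1, 0.7, 8.2]
finger_gap: 0.121
```

```bash
python3 st.py | egrep "torque|yaw|force"
```

```text
force [-0.0734  0.6964  8.2328]
ft_torque [ 0.1204 -0.0208 -0.0226]
yaw 0.7316356532603314
```

Emit:
{"api": "jog_arm", "payload": {"commands": [{"xyz": [0, 0, 0], "rot": [0, 0, 0.02]}, {"xyz": [0, 0, 0], "rot": [0, 0, 0]}]}}

```text
t: 16.52
tcp_pos: [0.5344, 0.2137, 0.072]
tool_rot: [0.398, 0.917, 0.002, 0.003]
force: [0.6, 0.6, 7.3]
finger_gap: 0.124
```

```bash
python3 st.py | egrep "torque|yaw|force"
```

```text
force [0.5832 0.6028 7.3106]
ft_torque [ 0.1311 -0.0313 -0.0629]
yaw 0.7515681056045609
```

Emit:
{"api": "jog_arm", "payload": {"commands": [{"xyz": [0, 0, 0], "rot": [0, 0, 0.015]}, {"xyz": [0, 0, 0], "rot": [0, 0, 0]}]}}

```text
t: 16.68
tcp_pos: [0.5345, 0.2137, 0.072]
tool_rot: [0.391, 0.92, 0.002, 0.003]
force: [-0.5, 0.5, 7.8]
finger_gap: 0.122
```

```bash
python3 st.py | egrep "torque|yaw|force"
```

```text
force [-0.4809  0.5022  7.7917]
ft_torque [ 0.1044 -0.0228 -0.0578]
yaw 0.7663963587218268
```

Emit:
{"api": "jog_arm", "payload": {"commands": [{"xyz": [0, 0, 0], "rot": [0, 0, 0.01]}, {"xyz": [0, 0, 0], "rot": [0, 0, 0]}]}}

```text
t: 16.85
tcp_pos: [0.5345, 0.2138, 0.0721]
tool_rot: [0.387, 0.922, 0.002, 0.003]
force: [-0.3, 0.4, 8.1]
finger_gap: 0.126
```

```bash
python3 st.py | egrep "torque|yaw|force"
```

```text
force [-0.2543  0.353   8.1433]
ft_torque [ 0.2094 -0.0736 -0.0209]
yaw 0.776200454893567
```

Still noise. Continuing.

Emit:
{"api": "jog_arm", "payload": {"commands": [{"xyz": [0, 0, 0], "rot": [0, 0, 0.02]}, {"xyz": [0, 0, 0], "rot": [0, 0, 0]}]}}

```text
t: 17.02
tcp_pos: [0.5345, 0.2137, 0.072]
tool_rot: [0.378, 0.926, 0.002, 0.003]
force: [0.8, 0.4, 6.9]
finger_gap: 0.119
```

```bash
python3 st.py | egrep "torque|yaw|force"
```

```text
force [0.7862 0.4137 6.9097]
ft_torque [ 0.1729 -0.0802 -0.0443]
yaw 0.7964694029356001
```

Emit:
{"api": "jog_arm", "payload": {"commands": [{"xyz": [0, 0, 0], "rot": [0, 0, 0.02]}, {"xyz": [0, 0, 0], "rot": [0, 0, 0]}]}}

```text
t: 17.18
tcp_pos: [0.5345, 0.2137, 0.072]
tool_rot: [0.368, 0.93, 0.002, 0.003]
force: [0.7, 0.3, 7.6]
finger_gap: 0.122
```

```bash
python3 st.py | egrep "torque|yaw|force"
```

```text
force [0.7499 0.2574 7.5946]
ft_torque [ 0.185  -0.0241 -0.022 ]
yaw 0.8165184388120421
```

Emit:
{"api": "jog_arm", "payload": {"commands": [{"xyz": [0, 0, 0], "rot": [0, 0, 0.02]}, {"xyz": [0, 0, 0], "rot": [0, 0, 0]}]}}

```text
t: 17.35
tcp_pos: [0.5345, 0.2137, 0.0721]
tool_rot: [0.359, 0.933, 0.002, 0.003]
force: [-0.9, 0.9, 8.5]
finger_gap: 0.116
```

```bash
python3 st.py | egrep "torque|yaw|force"
```

```text
force [-0.9082  0.9004  8.5411]
ft_torque [ 0.1497 -0.0391 -0.0232]
yaw 0.8364677168558496
```

Emit:
{"api": "jog_arm", "payload": {"commands": [{"xyz": [0, 0, 0], "rot": [0, 0, 0.02]}, {"xyz": [0, 0, 0], "rot": [0, 0, 0]}]}}

```text
t: 17.52
tcp_pos: [0.5345, 0.2137, 0.072]
tool_rot: [0.35, 0.937, 0.002, 0.003]
force: [-0.5, 1.9, 7.2]
finger_gap: 0.124
```

```bash
python3 st.py | egrep "torque|yaw|force"
```

```text
force [-0.466   1.9361  7.2065]
ft_torque [ 0.098  -0.1025  0.019 ]
yaw 0.8564917905428708
```

Emit:
{"api": "jog_arm", "payload": {"commands": [{"xyz": [0, 0, 0], "rot": [0, 0, 0.025]}, {"xyz": [0, 0, 0], "rot": [0, 0, 0]}]}}

```text
t: 17.68
tcp_pos: [0.5345, 0.2137, 0.072]
tool_rot: [0.338, 0.941, 0.002, 0.003]
force: [0.3, 0.3, 7.2]
finger_gap: 0.12
```

```bash
python3 st.py | egrep "torque|yaw|force"
```

```text
force [0.2859 0.3142 7.2209]
ft_torque [ 0.1306 -0.0589  0.0307]
yaw 0.881618087006041
```

Emit:
{"api": "jog_arm", "payload": {"commands": [{"xyz": [0, 0, 0], "rot": [0, 0, 0.02]}, {"xyz": [0, 0, 0], "rot": [0, 0, 0]}]}}

```text
t: 17.85
tcp_pos: [0.5345, 0.2138, 0.072]
tool_rot: [0.328, 0.945, 0.002, 0.003]
force: [0.4, 1.2, 8.1]
finger_gap: 0.124
```

```bash
python3 st.py | egrep "torque|yaw|force"
```

```text
force [0.3949 1.1549 8.0633]
ft_torque [ 0.1264 -0.0825 -0.0106]
yaw 0.9014792136655605
```

Emit:
{"api": "jog_arm", "payload": {"commands": [{"xyz": [0, 0, 0], "rot": [0, 0, 0.025]}, {"xyz": [0, 0, 0], "rot": [0, 0, 0]}]}}

```text
t: 18.02
tcp_pos: [0.5344, 0.2138, 0.072]
tool_rot: [0.317, 0.949, 0.002, 0.003]
force: [-0.0, 1.2, 7.9]
finger_gap: 0.122
```

```bash
python3 st.py | egrep "torque|yaw|force"
```

```text
force [-0.0187  1.1787  7.8871]
ft_torque [ 0.1951 -0.002  -0.0833]
yaw 0.9264870440124326
```

Emit:
{"api": "jog_arm", "payload": {"commands": [{"xyz": [0, 0, 0], "rot": [0, 0, 0.02]}, {"xyz": [0, 0, 0], "rot": [0, 0, 0]}]}}

```text
t: 18.18
tcp_pos: [0.5343, 0.2139, 0.0721]
tool_rot: [0.307, 0.952, 0.002, 0.003]
force: [-0.5, 1.0, 7.7]
finger_gap: 0.128
```

```bash
python3 st.py | egrep "torque|yaw|force"
```

```text
force [-0.5001  0.994   7.7226]
ft_torque [ 0.2205 -0.0314 -0.0569]
yaw 0.9461694048762155
```

Emit:
{"api": "jog_arm", "payload": {"commands": [{"xyz": [0, 0, 0], "rot": [0, 0, 0.01]}, {"xyz": [0, 0, 0], "rot": [0, 0, 0]}]}}

```text
t: 18.35
tcp_pos: [0.5342, 0.214, 0.072]
tool_rot: [0.303, 0.953, 0.002, 0.003]
force: [-0.7, 2.6, 7.8]
finger_gap: 0.118
```

```bash
python3 st.py | egrep "torque|yaw|force"
```

```text
force [-0.6538  2.6454  7.77  ]
ft_torque [ 0.2719 -0.015  -0.0576]
yaw 0.9557999738949521
```

Emit:
{"api": "jog_arm", "payload": {"commands": [{"xyz": [0, 0, 0], "rot": [0, 0, 0]}]}}

```text
t: 18.43
tcp_pos: [0.5342, 0.214, 0.072]
tool_rot: [0.303, 0.953, 0.002, 0.003]
force: [-0.0, 1.6, 8.5]
finger_gap: 0.121
```

```bash
python3 st.py | egrep "torque|yaw|force"
```

```text
force [-0.0484  1.6458  8.5296]
ft_torque [ 0.2543 -0.0444 -0.0307]
yaw 0.9555153730932613
```

Emit:
{"api": "jog_arm", "payload": {"commands": [{"xyz": [0, 0, 0], "rot": [0, 0, 0.015]}, {"xyz": [0, 0, 0], "rot": [0, 0, 0]}]}}

```text
t: 18.6
tcp_pos: [0.5342, 0.214, 0.072]
tool_rot: [0.296, 0.955, 0.002, 0.003]
force: [-0.4, 1.3, 7.8]
finger_gap: 0.123
```

```bash
python3 st.py | egrep "torque|yaw|force"
```

```text
force [-0.3555  1.2819  7.8317]
ft_torque [ 0.2653  0.0431 -0.0764]
yaw 0.970833128901194
```

Emit:
{"api": "jog_arm", "payload": {"commands": [{"xyz": [0, 0, 0], "rot": [0, 0, 0]}]}}

```text
t: 18.68
tcp_pos: [0.5342, 0.214, 0.072]
tool_rot: [0.296, 0.955, 0.002, 0.003]
force: [-0.7, 2.4, 8.7]
finger_gap: 0.124
```

```bash
python3 st.py | egrep "torque|yaw|force"
```

```text
force [-0.7004  2.414   8.749 ]
ft_torque [ 0.2362  0.0707 -0.1205]
yaw 0.9703716991427989
```

Torque is now about −0.1 Nm with a clear trend, so that is the end stop (about 1.23 rad turned). I ease back slightly and lift gently.

Emit:
{"api": "jog_arm", "payload": {"commands": [{"xyz": [0, 0, 0], "rot": [0, 0, -0.04]}, {"xyz": [0, 0, 0.002], "rot": [0, 0, 0]}, {"xyz": [0, 0, 0.002], "rot": [0, 0, 0]}, {"xyz": [0, 0, 0], "rot": [0, 0, 0]}]}}

```text
t: 19.02
tcp_pos: [0.5341, 0.2139, 0.076]
tool_rot: [0.315, 0.949, 0.001, 0.003]
force: [-0.3, 1.9, 5.7]
finger_gap: 0.123
```

Emit:
{"api": "jog_arm", "payload": {"commands": [{"xyz": [0, 0, 0.002], "rot": [0, 0, 0]}, {"xyz": [0, 0, 0.001], "rot": [0, 0, 0]}, {"xyz": [0, 0, 0], "rot": [0, 0, 0]}]}}

```text
t: 19.27
tcp_pos: [0.534, 0.2138, 0.0786]
tool_rot: [0.315, 0.949, 0.001, 0.002]
force: [3.2, 2.2, 4.0]
finger_gap: 0.122
```

```bash
python3 st.py
```

```text
t 19.2667
tcp_pos [0.534  0.2138 0.0786]
tool_rot [0.3145 0.9492 0.0014 0.0025]
force [3.2196 2.2277 4.042 ]
ft_torque [ 0.3775 -0.5404  0.0169]
finger_gap 0.12170952716361125
q [ 0.1867  0.6221  1.667  -0.      0.8468 -0.7442]
yaw 0.9309021334309344
```

Emit:
{"api": "jog_arm", "payload": {"commands": [{"xyz": [0.0004, 0.0003, 0.001], "rot": [0, 0, 0]}, {"xyz": [0, 0, 0.001], "rot": [0, 0, 0]}, {"xyz": [0, 0, 0], "rot": [0, 0, 0]}]}}

```text
t: 19.52
tcp_pos: [0.5332, 0.2137, 0.0801]
tool_rot: [0.314, 0.949, 0.001, 0.001]
force: [3.9, 0.1, 4.9]
finger_gap: 0.128
```

Emit:
{"api": "jog_arm", "payload": {"commands": [{"xyz": [0, 0, 0.001], "rot": [0, 0, 0]}, {"xyz": [0, 0, 0.001], "rot": [0, 0, 0]}, {"xyz": [0, 0, 0], "rot": [0, 0, 0]}]}}

```text
t: 19.77
tcp_pos: [0.5331, 0.2136, 0.0819]
tool_rot: [0.314, 0.949, 0.0, 0.001]
force: [5.4, 0.3, 2.0]
finger_gap: 0.125
```

```bash
python3 st.py
```

```text
t 19.7667
tcp_pos [0.5331 0.2136 0.0819]
tool_rot [0.3145 0.9493 0.0005 0.0012]
force [5.4035 0.2641 1.9829]
ft_torque [ 0.1498 -0.9989  0.0258]
finger_gap 0.12491808326956386
q [ 0.1869  0.6171  1.6647 -0.0005  0.8571 -0.7438]
yaw 0.9309998960638519
```

Emit:
{"api": "jog_arm", "payload": {"commands": [{"xyz": [0.0006, 0, 0], "rot": [0, 0, 0]}, {"xyz": [0.0006, 0, 0], "rot": [0, 0, 0]}, {"xyz": [0, 0, 0], "rot": [0, 0, 0]}]}}

```text
t: 20.02
tcp_pos: [0.5331, 0.2136, 0.0818]
tool_rot: [0.315, 0.949, -0.0, 0.0]
force: [3.9, -0.6, 3.7]
finger_gap: 0.123
```

```bash
python3 st.py
```

```text
t 20.0167
tcp_pos [0.5331 0.2136 0.0818]
tool_rot [ 0.3145  0.9493 -0.      0.0001]
force [ 3.8792 -0.6442  3.7409]
ft_torque [ 0.0719 -0.7458 -0.0358]
finger_gap 0.12252924616817733
q [ 0.1867  0.6181  1.6626 -0.0001  0.8607 -0.7442]
yaw 0.9309235640582778
```

Emit:
{"api": "jog_arm", "payload": {"commands": [{"xyz": [0, 0, 0.0015], "rot": [0, 0, 0]}, {"xyz": [0, 0, 0.0015], "rot": [0, 0, 0]}, {"xyz": [0, 0, 0], "rot": [0, 0, 0]}]}}

```text
t: 20.27
tcp_pos: [0.533, 0.2136, 0.0846]
tool_rot: [0.314, 0.949, -0.0, 0.0]
force: [4.9, 0.4, 1.1]
finger_gap: 0.118
```

```bash
python3 st.py
```

```text
t 20.2667
tcp_pos [0.533  0.2136 0.0846]
tool_rot [ 0.3144  0.9493 -0.0001  0.0001]
force [4.8808 0.3573 1.1422]
ft_torque [ 0.1038 -0.897  -0.0074]
finger_gap 0.11845229288122018
q [ 0.1867  0.6136  1.661  -0.0002  0.8669 -0.7442]
yaw 0.9311209550220365
```

Emit:
{"api": "jog_arm", "payload": {"commands": [{"xyz": [0.0006, 0, 0.0015], "rot": [0, 0, 0]}, {"xyz": [0.0004, 0, 0.0015], "rot": [0, 0, 0]}, {"xyz": [0, 0, 0], "rot": [0, 0, 0]}]}}

```text
t: 20.52
tcp_pos: [0.533, 0.2136, 0.0874]
tool_rot: [0.314, 0.949, -0.0, -0.001]
force: [3.4, 0.4, -1.0]
finger_gap: 0.123
```

Emit:
{"api": "jog_arm", "payload": {"commands": [{"xyz": [0, 0, 0.002], "rot": [0, 0, 0]}, {"xyz": [0, 0, 0.002], "rot": [0, 0, 0]}, {"xyz": [0, 0, 0], "rot": [0, 0, 0]}]}}

```text
t: 20.77
tcp_pos: [0.533, 0.2136, 0.0919]
tool_rot: [0.314, 0.949, -0.0, -0.001]
force: [1.6, 0.8, 0.4]
finger_gap: 0.124
```

```bash
python3 st.py
```

```text
t 20.7667
tcp_pos [0.533  0.2136 0.0919]
tool_rot [ 0.3144  0.9493 -0.0004 -0.0009]
force [1.5665 0.8302 0.4328]
ft_torque [ 0.1662 -0.3854 -0.0221]
finger_gap 0.1235234904264497
q [ 0.1867  0.6033  1.6548  0.0001  0.8854 -0.7445]
yaw 0.9311432417413599
```

Emit:
{"api": "jog_arm", "payload": {"commands": [{"xyz": [0, 0, 0.003], "rot": [0, 0, 0]}, {"xyz": [0, 0, 0.003], "rot": [0, 0, 0]}, {"xyz": [0, 0, 0.003], "rot": [0, 0, 0]}, {"xyz": [0, 0, 0], "rot": [0, 0, 0]}]}}

```text
t: 21.1
tcp_pos: [0.5331, 0.2136, 0.1012]
tool_rot: [0.314, 0.949, -0.0, -0.001]
force: [0.0, 0.2, -0.5]
finger_gap: 0.122
```

Emit:
{"api": "jog_arm", "payload": {"commands": [{"xyz": [0, 0, 0.004], "rot": [0, 0, 0]}, {"xyz": [0, 0, 0.004], "rot": [0, 0, 0]}, {"xyz": [0, 0, 0.004], "rot": [0, 0, 0]}, {"xyz": [0, 0, 0], "rot": [0, 0, 0]}]}}

```text
t: 21.43
tcp_pos: [0.5345, 0.2138, 0.1137]
tool_rot: [0.314, 0.949, 0.0, 0.001]
force: [-0.2, 0.4, -1.1]
finger_gap: 0.123
```

Emit:
{"api": "jog_arm", "payload": {"commands": [{"xyz": [0, 0, 0.006], "rot": [0, 0, 0]}, {"xyz": [0, 0, 0.008], "rot": [0, 0, 0]}, {"xyz": [0, 0, 0.01], "rot": [0, 0, 0]}, {"xyz": [0, 0, 0.01], "rot": [0, 0, 0]}, {"xyz": [0, 0, 0], "rot": [0, 0, 0]}]}}

```text
t: 21.85
tcp_pos: [0.5358, 0.2141, 0.1495]
tool_rot: [0.314, 0.949, 0.001, 0.002]
force: [0.4, -0.7, -0.3]
finger_gap: 0.121
```

Emit:
{"api": "jog_arm", "payload": {"commands": [{"xyz": [0, 0, 0.01], "rot": [0, 0, 0]}, {"xyz": [0, 0, 0], "rot": [0, 0, 0]}, {"xyz": [0, 0, 0], "rot": [0, 0, 0]}]}}

```text
t: 22.1
tcp_pos: [0.5343, 0.2138, 0.1574]
tool_rot: [0.314, 0.949, 0.0, 0.001]
force: [0.6, 0.4, -1.8]
finger_gap: 0.123
```

```bash
python3 st.py
python3 - <<'E'
from h import *
a=manip.snapshot("scene"); cv2.imwrite("pics/s6.png",a)
cv2.imwrite("pics/c6.png",cv2.resize(a[205:325,320:440],(600,600),interpolation=cv2.INTER_CUBIC))
E
```

```text
t 22.1
tcp_pos [0.5343 0.2138 0.1574]
tool_rot [0.3145 0.9493 0.0003 0.0006]
force [ 0.5629  0.3567 -1.7656]
ft_torque [-0.0039  0.0583 -0.0176]
finger_gap 0.12324490346479722
q [ 0.1865  0.5111  1.602  -0.      1.0272 -0.7445]
yaw 0.9310025757539409
```

View pics/c6.png

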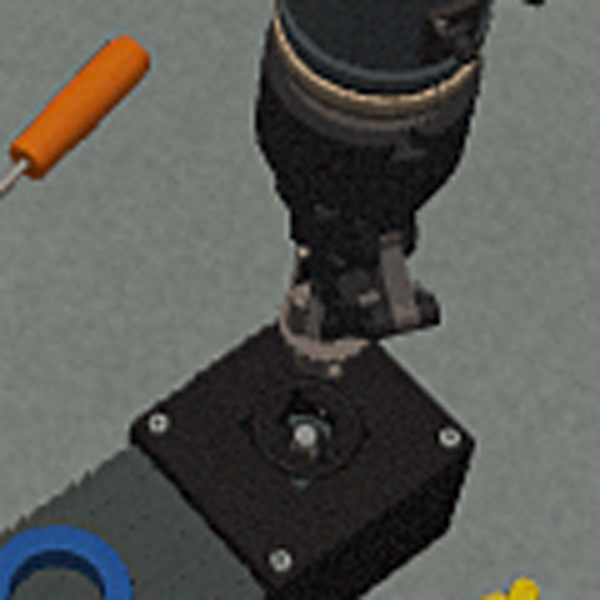

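Emit:
{"api": "jog_arm", "payload": {"commands": [{"xyz": [-0.001, -0.012, 0], "rot": [0, 0, 0]}, {"xyz": [-0.002, -0.024, 0], "rot": [0, 0, 0]}, {"xyz": [-0.003, -0.034, 0], "rot": [0, 0, 0]}, {"xyz": [-0.003, -0.036, 0], "rot": [0, 0, 0]}, {"xyz": [-0.003, -0.036, 0], "rot": [0, 0, 0]}]}}

```text
t: 22.57
tcp_pos: [0.5209, 0.0699, 0.1561]
tool_rot: [0.314, 0.949, -0.0, -0.001]
force: [0.7, 0.2, 0.2]
finger_gap: 0.125
```

Emit:
{"api": "jog_arm", "payload": {"commands": [{"xyz": [-0.003, -0.036, 0], "rot": [0, 0, 0]}, {"xyz": [-0.003, -0.036, 0], "rot": [0, 0, 0]}, {"xyz": [-0.003, -0.036, 0], "rot": [0, 0, 0]}, {"xyz": [-0.003, -0.036, 0], "rot": [0, 0, 0]}, {"xyz": [-0.003, -0.036, 0], "rot": [0, 0, 0]}]}}

```text
t: 22.98
tcp_pos: [0.5056, -0.1105, 0.1562]
tool_rot: [0.315, 0.949, -0.0, -0.001]
force: [1.1, 0.3, -0.1]
finger_gap: 0.119
```

Emit:
{"api": "jog_arm", "payload": {"commands": [{"xyz": [-0.003, -0.036, 0], "rot": [0, 0, 0]}, {"xyz": [-0.002, -0.03, 0], "rot": [0, 0, 0]}, {"xyz": [-0.002, -0.024, 0], "rot": [0, 0, 0]}, {"xyz": [-0.001, -0.012, 0], "rot": [0, 0, 0]}, {"xyz": [0, 0, 0], "rot": [0, 0, 0]}]}}

```text
t: 23.4
tcp_pos: [0.4984, -0.2132, 0.1563]
tool_rot: [0.316, 0.949, -0.0, 0.0]
force: [0.7, 0.4, -0.5]
finger_gap: 0.123
```

Emit:
{"api": "jog_arm", "payload": {"commands": [{"xyz": [0, 0, -0.01], "rot": [0, 0, 0]}, {"xyz": [0, 0, -0.02], "rot": [0, 0, 0]}, {"xyz": [0, 0, -0.02], "rot": [0, 0, 0]}, {"xyz": [0, 0, -0.01], "rot": [0, 0, 0]}, {"xyz": [0, 0, 0], "rot": [0, 0, 0]}]}}

```text
t: 23.82
tcp_pos: [0.4968, -0.2071, 0.094]
tool_rot: [0.314, 0.95, 0.001, -0.003]
force: [-0.0, -0.3, -0.8]
finger_gap: 0.125
```

Emit:
{"api": "jog_arm", "payload": {"commands": [{"xyz": [0, 0, 0], "rot": [0, 0, 0]}, {"xyz": [0, 0, 0], "rot": [0, 0, 0]}]}}

```text
t: 23.98
tcp_pos: [0.4995, -0.2098, 0.0972]
tool_rot: [0.314, 0.949, -0.0, 0.0]
force: [-0.5, 0.1, -1.2]
finger_gap: 0.123
```

```bash
python3 st.py
python3 - <<'E'
from h import *
a=manip.snapshot("scene"); cv2.imwrite("pics/s7.png",a)
cv2.imwrite("pics/c7.png",cv2.resize(a[130:280,170:320],(600,600),interpolation=cv2.INTER_CUBIC))
E
```

```text
t 23.9833
tcp_pos [ 0.4995 -0.2098  0.0972]
tool_rot [ 0.3139  0.9494 -0.0001  0.0004]
force [-0.519   0.1354 -1.184 ]
ft_torque [-0.0416  0.0333 -0.0023]
finger_gap 0.12281985200522634
q [-0.604   0.5605  1.7356  0.0001  0.8446 -1.5363]
yaw 0.9321424456887693
```

View pics/c7.png

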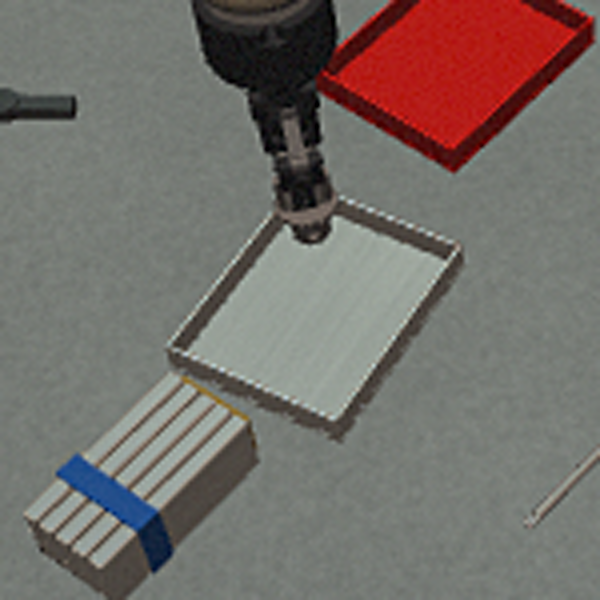

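```bash
python3 -c "
from h import *
print(onz('scene',(250.5,206),.022), proj('scene',[.5,-.2096,.098]))"
```

```text
[ 0.50118856 -0.21100301  0.022     ] [247.39496172 187.39835576]
```

Emit:
{"api": "jog_arm", "payload": {"commands": [{"xyz": [0, -0.008, -0.01], "rot": [0, 0, 0]}, {"xyz": [0, 0, -0.02], "rot": [0, 0, 0]}, {"xyz": [0, 0, -0.02], "rot": [0, 0, 0]}, {"xyz": [0, 0, -0.01], "rot": [0, 0, 0]}, {"xyz": [0, 0, 0], "rot": [0, 0, 0]}]}}

```text
t: 24.45
tcp_pos: [0.4975, -0.2179, 0.0347]
tool_rot: [0.315, 0.949, 0.001, -0.002]
force: [0.2, -0.1, -0.2]
finger_gap: 0.119
```

Emit:
{"api": "jog_arm", "payload": {"commands": [{"xyz": [0, 0, -0.01], "rot": [0, 0, 0]}, {"xyz": [0, 0, -0.01], "rot": [0, 0, 0]}, {"xyz": [0, 0, -0.003], "rot": [0, 0, 0]}, {"xyz": [0, 0, 0], "rot": [0, 0, 0]}, {"xyz": [0, 0, 0], "rot": [0, 0, 0]}]}}

```text
t: 24.87
tcp_pos: [0.499, -0.2184, 0.0137]
tool_rot: [0.314, 0.949, -0.0, 0.0]
force: [-0.9, 0.1, -0.7]
finger_gap: 0.123
```

```bash
python3 st.py
```

```text
t 24.8667
tcp_pos [ 0.499  -0.2184  0.0137]
tool_rot [ 0.3144  0.9493 -0.      0.0001]
force [-0.9109  0.0725 -0.7218]
ft_torque [ 0.0404 -0.0182 -0.0333]
finger_gap 0.12333990997768186
q [-0.6177  0.7049  1.7708 -0.      0.6657 -1.5487]
yaw 0.9310923749613673
```

Emit:
{"api": "jog_arm", "payload": {"commands": [{"xyz": [0, 0, -0.002], "rot": [0, 0, 0]}, {"xyz": [0, 0, -0.002], "rot": [0, 0, 0]}, {"xyz": [0, 0, 0], "rot": [0, 0, 0]}]}}

```text
t: 25.12
tcp_pos: [0.499, -0.2183, 0.0097]
tool_rot: [0.314, 0.949, -0.0, 0.0]
force: [-0.6, -0.7, -0.2]
finger_gap: 0.123
```

Emit:
{"api": "jog_arm", "payload": {"commands": [{"xyz": [0, 0, -0.0015], "rot": [0, 0, 0]}, {"xyz": [0, 0, 0], "rot": [0, 0, 0]}]}}

```text
t: 25.28
tcp_pos: [0.4989, -0.2183, 0.0081]
tool_rot: [0.314, 0.949, -0.0, -0.0]
force: [-0.8, 0.2, -0.2]
finger_gap: 0.126
```

Emit:
{"api": "jog_arm", "payload": {"commands": [{"xyz": [0, 0, -0.0015], "rot": [0, 0, 0]}, {"xyz": [0, 0, 0], "rot": [0, 0, 0]}]}}

```text
t: 25.45
tcp_pos: [0.4988, -0.2182, 0.0066]
tool_rot: [0.314, 0.949, 0.0, -0.0]
force: [0.3, 0.8, -0.7]
finger_gap: 0.122
```

Emit:
{"api": "jog_arm", "payload": {"commands": [{"xyz": [0, 0, -0.001], "rot": [0, 0, 0]}, {"xyz": [0, 0, 0], "rot": [0, 0, 0]}]}}

```text
t: 25.62
tcp_pos: [0.4988, -0.2183, 0.0056]
tool_rot: [0.314, 0.949, 0.0, -0.0]
force: [0.8, 0.0, -0.8]
finger_gap: 0.123
```

Emit:
{"api": "jog_arm", "payload": {"commands": [{"xyz": [0, 0, -0.001], "rot": [0, 0, 0]}, {"xyz": [0, 0, 0], "rot": [0, 0, 0]}]}}

```text
t: 25.78
tcp_pos: [0.4988, -0.2183, 0.0046]
tool_rot: [0.314, 0.949, 0.0, -0.0]
force: [0.1, -0.7, -0.7]
finger_gap: 0.12
```

Emit:
{"api": "jog_arm", "payload": {"commands": [{"xyz": [0, 0, -0.0008], "rot": [0, 0, 0]}, {"xyz": [0, 0, 0], "rot": [0, 0, 0]}]}}

```text
t: 25.95
tcp_pos: [0.4989, -0.2183, 0.0038]
tool_rot: [0.314, 0.949, 0.0, -0.0]
force: [0.5, -1.5, -0.5]
finger_gap: 0.123
```

Emit:
{"api": "jog_arm", "payload": {"commands": [{"xyz": [0, 0, -0.0008], "rot": [0, 0, 0]}, {"xyz": [0, 0, 0], "rot": [0, 0, 0]}]}}

```text
t: 26.12
tcp_pos: [0.499, -0.2183, 0.0034]
tool_rot: [0.314, 0.949, -0.0, 0.0]
force: [-0.3, 0.7, 2.8]
finger_gap: 0.124
```

Emit:
{"api": "jog_arm", "payload": {"commands": [{"xyz": [0, 0, -0.0008], "rot": [0, 0, 0]}, {"xyz": [0, 0, 0], "rot": [0, 0, 0]}]}}

```text
t: 26.28
tcp_pos: [0.499, -0.2183, 0.0034]
tool_rot: [0.314, 0.949, -0.0, 0.0]
force: [-1.2, 1.0, 9.1]
finger_gap: 0.123
```

Emit:
{"api": "jog_arm", "payload": {"commands": [{"xyz": [0, 0, 0.0009], "rot": [0, 0, 0]}, {"xyz": [0, 0, 0], "rot": [0, 0, 0]}]}}

```text
t: 26.45
tcp_pos: [0.4991, -0.2184, 0.0034]
tool_rot: [0.314, 0.949, -0.0, 0.0]
force: [-0.4, -1.0, 3.8]
finger_gap: 0.12
```

Emit:
{"api": "jog_arm", "payload": {"commands": [{"xyz": [0, 0, 0], "rot": [0, 0, 0]}, {"xyz": [0, 0, 0], "rot": [0, 0, 0]}], "grip_force": 20}}

```text
t: 26.62
tcp_pos: [0.4991, -0.2184, 0.0034]
tool_rot: [0.314, 0.949, -0.0, 0.0]
force: [-0.2, -0.1, 4.2]
finger_gap: 0.121
```

Emit:
{"api": "jog_arm", "payload": {"commands": [{"xyz": [0, 0, 0], "rot": [0, 0, 0]}, {"xyz": [0, 0, 0], "rot": [0, 0, 0]}, {"xyz": [0, 0, 0], "rot": [0, 0, 0]}, {"xyz": [0, 0, 0], "rot": [0, 0, 0]}], "fingers": 0.4}}

```text
t: 26.95
tcp_pos: [0.4988, -0.2182, 0.0029]
tool_rot: [0.314, 0.949, 0.0, -0.0]
force: [-0.5, 0.1, 0.7]
finger_gap: 0.402
```

```bash
python3 st.py
```

```text
t 26.95
tcp_pos [ 0.4988 -0.2182  0.0029]
tool_rot [ 0.3145  0.9493  0.0001 -0.0002]
force [-0.4704  0.0683  0.6623]
ft_torque [ 0.0453  0.0281 -0.0372]
finger_gap 0.4020433498708414
q [-0.6177  0.7242  1.7744 -0.      0.6435 -1.5487]
yaw 0.9309613805032564
```

Released. I raise straight up, then back away for the final look.

Emit:
{"api": "jog_arm", "payload": {"commands": [{"xyz": [0, 0, 0.005], "rot": [0, 0, 0]}, {"xyz": [0, 0, 0.01], "rot": [0, 0, 0]}, {"xyz": [0, 0, 0.02], "rot": [0, 0, 0]}, {"xyz": [0, 0, 0.03], "rot": [0, 0, 0]}, {"xyz": [0, 0, 0.03], "rot": [0, 0, 0]}]}}

```text
t: 27.37
tcp_pos: [0.4983, -0.2179, 0.0993]
tool_rot: [0.314, 0.949, 0.0, -0.001]
force: [-0.0, 0.4, 0.4]
finger_gap: 0.401
```

Emit:
{"api": "jog_arm", "payload": {"commands": [{"xyz": [0, 0, 0.03], "rot": [0, 0, 0]}, {"xyz": [0, 0, 0.03], "rot": [0, 0, 0]}, {"xyz": [0, 0, 0.02], "rot": [0, 0, 0]}, {"xyz": [0, 0.03, 0], "rot": [0, 0, 0]}, {"xyz": [0, 0.04, 0], "rot": [0, 0, 0]}]}}

```text
t: 27.78
tcp_pos: [0.5012, -0.1511, 0.1813]
tool_rot: [0.317, 0.949, -0.001, 0.004]
force: [0.6, 1.5, 0.3]
finger_gap: 0.398
```

Emit:
{"api": "jog_arm", "payload": {"commands": [{"xyz": [0, 0.04, 0], "rot": [0, 0, 0]}, {"xyz": [0, 0.04, 0], "rot": [0, 0, 0]}, {"xyz": [0, 0.03, 0], "rot": [0, 0, 0]}, {"xyz": [0, 0, 0], "rot": [0, 0, 0]}, {"xyz": [0, 0, 0], "rot": [0, 0, 0]}]}}

```text
t: 28.2
tcp_pos: [0.4986, -0.0367, 0.1791]
tool_rot: [0.313, 0.95, -0.0, 0.0]
force: [0.3, -0.6, -0.1]
finger_gap: 0.403
```

```bash
python3 st.py
python3 - <<'E'
from h import *
a=manip.snapshot("scene");b=manip.snapshot("top"); cv2.imwrite("pics/s8.png",a);cv2.imwrite("pics/t8.png",b)
i=cv2.resize(a[160:280,170:310],(466,400),interpolation=cv2.INTER_CUBIC)
j=cv2.resize(b[200:310,385:480],(334,387),interpolation=cv2.INTER_CUBIC); j=cv2.copyMakeBorder(j,0,13,0,0,0)
cv2.imwrite("pics/c8.png",np.hstack([i,j]))
E
```

```text
t 28.2
tcp_pos [ 0.4986 -0.0367  0.1791]
tool_rot [ 0.3127  0.9499 -0.0001  0.0005]
force [ 0.3257 -0.5935 -0.0842]
ft_torque [ 0.0169  0.0371 -0.007 ]
finger_gap 0.40307116682538824
q [-0.2972  0.3868  1.763  -0.0003  0.9908 -1.2318]
yaw 0.9347360020380728
```

View pics/c8.png

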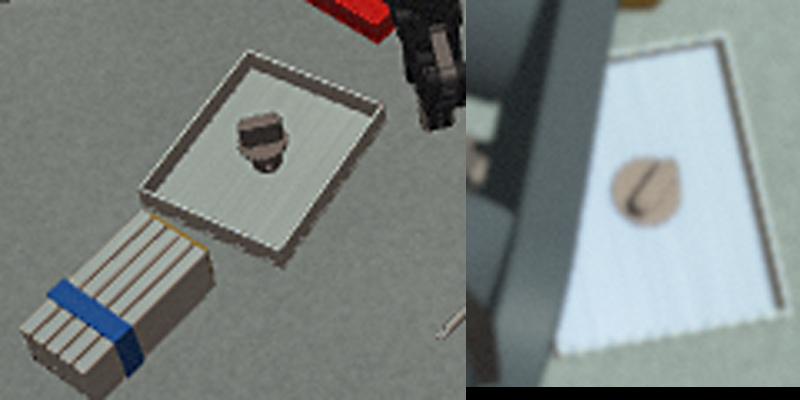

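The cap stands upright on its foot near the middle of the tray, at about (262,145) in the left crop and (647,190) in the right. The arm is clear of it, so I hand in.

```bash
python3 -c "
from station import manip
print(manip.sign_off())"
```

```text
the job is handed in; nothing more can be done
None
```

I opened the fuse holder and set the grey cap upright on its foot near the middle of the metal tray. I let go, moved the arm clear and handed the job in at about 28 s; the hand-in gives no verdict.

- **Opening:** I pressed the cap onto its seal with 12–14 N and turned it past the catch teeth. I then eased to about 8 N and turned on to the end stop, about 1.23 rad in all. I stopped at about 0.1 Nm, backed off slightly and lifted the cap out.
- **Last checks:** The final pictures from both cameras show the cap upright in the tray and the arm clear of it. After release the force reading was near zero. The cell block and the red tray were not touched, and neither were the tape roll and the screwdriver, though I took no full picture of those two at the end.
- **Disagreed:** The fingertips sat about 34 mm higher than the reported tool position. My first grasp therefore closed on nothing above the bar. I saw the offset in the pictures and confirmed it with a light touch of about 5 N on top of the bar before gripping properly.
- **Less gentle than intended:** There was a brief side force of about 5 N while lifting the cap out. The set-down peaked at about 9 N before I eased it.

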